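Pack two cheese wedges and collapse the keeper to its next hole

TASK

Lay both cheese wedges flat in the wooden cheese keeper, head to tail with their slanted sides facing each other so that together they make a rectangle. Then press the red sprung button down, slide the black end wall in with it until the telescoping tube reaches its next hole, and let the button pop fully up there so that the wedges are boxed in. Leave the mug, salt shaker, corked jar and timer where they stand.

Things in the scene. Friction and masses are not known exactly. Their poses are not given: they have to be found in the camera images.
- tray: wooden cheese keeper fixed to the table; origin at table height, z up. Board x -100..100, y -108..94, 8 mm thick (floor z = 8). Fixed wooden wall: inner face y = -75, top z = 28; the black sliding wall is parallel to it. Lips 10 mm high at x = -65 and 65 bound the wedges' ends; wedges lie along x, one with its straight side along the fixed wall, one along the sliding wall
- tray_floor (a point): point on the keeper's floor, z = 8 mm, at its origin's x and y: 75 mm from the fixed wall's face and, when open, 75 mm from the sliding wall's. Outside the lips two square aluminium tubes 26 mm wide, top z = 34, centred at x = -84 and 84 of the tray, run from y = -102 to 0; steel tubes that carry the sliding wall telescope into them
- next_hole (a point): centre of the next hole, tray x = -84, y = -82, z = 34 mm, in the top of the outer tube at x = -84. That tube has a keyhole slot between two holes 18 mm long: the first at y = -16, where the button starts, and this one
- gate (a joint): travel in m of the black sliding wall, with its steel tubes and the button, to the tray's -y. 0: open, 150 mm between the walls, button in the first hole. 0.066: next hole, 84 mm between the walls (two wedges packed head to tail measure 80). Limits -0.002 and 0.074. A hole holds it, with 3 mm of play, unless the button is pressed; sliding takes 1 N plus friction of the wedges it pushes
- button (a joint): how far the red button is pressed, in m: 0 fully up, 0.008 fully down; spring 3 N at the start of the press, 7 N fully down. Beyond 0.004 the tube is free; between the holes it cannot rise above 0.004, and within 3 mm of a hole's centre it pops up when let go
- button_top (a point): centre of the top of the red button's cap, 65 mm above the table when up. Cap: 28 mm along the tray's y, 24 mm along x, 22 mm high, underside 9 mm above the tube when up. It can be pinched from above by opposite sides, pushed down and slid along with the wall. Starts at tray x = -84, y = -16 mm; at the next hole y = -82
- gate_face (a point): middle of the upper edge of the sliding wall's inner face, 28 mm above the table; the wall is 8 mm thick behind it (+y of the tray) and 128 mm long
- wedge_a: rigid wedge of yellow cheese, dark red rind on the broad end (head), 0.17 to 0.34 kg, lying flat, any direction. From above a right trapezoid 120 mm long: 26 mm wide at the tail, 54 at the head, one long side straight, one slanting by 13 degrees; 55 mm high. Origin: mid underside; +x from tail to head along the straight side, at y = -20; slanted side at y = 6 (tail), 20 (middle), 34 (head); z up
- wedge_b: the other wedge, identical to wedge_a in shape, size, frame and look (not mirrored); only its weight may differ. Starts lying flat, in any direction
- wedge_a_head (a point): centre of the rind end of the first wedge: its own x = 60, y = 0, z = 27.5 mm
- wedge_b_head (a point): centre of the rind end of the other wedge: its own x = 60, y = 0, z = 27.5 mm
- red_mug: red mug, 88 mm across and 90 mm high, handle to its side; a bystander among the wedges. Origin: middle of the underside
- salt_shaker: salt shaker, 44 mm across, 90 mm high; a bystander. Origin: middle of the underside
- cork_jar: little corked jar, 43 mm across, 75 mm high; a bystander. Origin: middle of the underside
- dial_timer: white wind-up kitchen timer, 67 mm across, 61 mm high; a bystander. Origin: middle of the underside

How it is judged:
On the way, in this order (a step that is already met when the one before it is completed fails the run):
1. both wedges lie flat in the keeper, heads at opposite ends, with the end wall still wide open (x of wedge_a in the frame of tray between -0.015 and 0.015 m and y of wedge_a in the frame of tray between -0.075 and 0.075 m and z of each of wedge_a, wedge_b in the frame of tray below 0.013 m and angle between each of wedge_a, wedge_b's own z axis and vertical below 0.1 rad and x of wedge_b in the frame of tray between -0.015 and 0.015 m and y of wedge_b in the frame of tray between -0.075 and 0.075 m and ((x of wedge_a_head in the frame of tray above 0.03 m and x of wedge_b_head in the frame of tray below -0.03 m) or (x of wedge_b_head in the frame of tray above 0.03 m and x of wedge_a_head in the frame of tray below -0.03 m)) and value of joint gate below 0.005 m), for 0.2 s.
2. the button is down and the end wall is on its way in (value of joint button above 0.003 m and value of joint gate between 0.012 and 0.06 m), for 0.04 s.
At the end, for the whole second after the job is handed in: The end wall stands at the next hole (travel 62 to 70 mm) with the button popped up (under 1.5 mm down); both wedges lie flat on the keeper's floor (within 5 mm and 0.1 rad), between the two walls, at most 15 mm off its middle line, along it within 0.14 rad, heads at opposite ends, at rest (value of joint gate between 0.062 and 0.07 m and value of joint button below 0.0015 m and x of wedge_a in the frame of tray between -0.015 and 0.015 m and y of wedge_a in the frame of tray between -0.075 and 0.009 m and z of each of wedge_a, wedge_b in the frame of tray below 0.013 m and angle between each of wedge_a, wedge_b's own z axis and vertical below 0.1 rad and x of wedge_b in the frame of tray between -0.015 and 0.015 m and y of wedge_b in the frame of tray between -0.075 and 0.009 m and angle between the x axis of each of wedge_a, wedge_b and the x axis of tray, either way round below 0.14 rad and ((x of wedge_a_head in the frame of tray above 0.03 m and x of wedge_b_head in the frame of tray below -0.03 m) or (x of wedge_b_head in the frame of tray above 0.03 m and x of wedge_a_head in the frame of tray below -0.03 m)) and linear speed of each of wedge_a, wedge_b below 0.02 m/s); the robot touches nothing.
It fails at once if the red mug is pushed more than 3 cm or tipped over (distance of red_mug from where it was at the start of the episode above 0.03 m or angle between red_mug's own z axis and vertical above 0.5 rad).
It fails at once if the salt shaker is pushed more than 3 cm or tipped over (distance of salt_shaker from where it was at the start of the episode above 0.03 m or angle between salt_shaker's own z axis and vertical above 0.5 rad).
It fails at once if the cork jar is pushed more than 3 cm or tipped over (distance of cork_jar from where it was at the start of the episode above 0.03 m or angle between cork_jar's own z axis and vertical above 0.5 rad).
It fails at once if the dial timer is pushed more than 3 cm or tipped over (distance of dial_timer from where it was at the start of the episode above 0.03 m or angle between dial_timer's own z axis and vertical above 0.5 rad).
It also fails if it takes over 72 s, if anything falls off the work surface, if the arm or the gripper's body presses on something with over 40 N, if the wrist force passes 120 N, or if a joint passes its speed limit or range.

ROBOT

A 6-joint arm with a two-finger parallel gripper is mounted at the origin on a cart in front of the work surface, level with it; the furniture and walls round the work are solid. World frame = base frame: x ahead of the robot, y to its left, z up, the work surface at z = 0. Lengths are in m, angles in rad, forces in N, time in s.
With the tool pointing down it reaches from about 0.35 to 0.775 m from the base axis. Payload 5.5 kg.
Tool frame: the origin (TCP) lies midway between the tips of the shut fingers; the grasp point (between the pads) lies env.tcp_to_grasp behind it (env.tcp_to_grasp is the distance from the TCP to the grasp point, in m); z points along the fingers, y is the direction in which the jaws open and shut (so a half turn about z gives the same grasp; the last joint's range is limited). The gripper opens to 85 mm and grips with 20 to 120 N. Pads are 22 mm wide; open, the fingers measure 114 mm over their backs; the gripper's body (76 mm by 85 mm) begins 54 mm behind the grasp point. The pads swing forward as they close: fully open they stand 13 mm farther back than shut.
Start: joints at [0.975, 0.313, 0.046, 1.304, 0, 1.431], TCP at [0.253, 0.516, 0.231] pointing down, gripper open.
Joint ranges: [-2.76, 2.76], [-0.86, 1.69], [-1.03, 1.26], [-2.2, 2.34], [-1.47, 1.5], [-3.14, 3.14]. Speed limits (rad/s): [2.57, 2.57, 3.14, 3.14, 3.14, 3.14].

INTERFACE

Orientations are given as a unit quaternion [w, x, y, z].
In Python, from workcell import env gives the robot as it stands.
- The arm moves only by the shell command python3 -m handwheel 'ROWS' [OPENING] [FORCE]. ROWS is JSON, a list of rows, each an object of numbers: "dx", "dy", "dz": the shift along the tool's x, y, z normalised to -1 to 1, where 1 is 20 mm; "roll": the turn about the tool's z normalised to -1 to 1, where 1 is 6 degrees. In form: [{"dx": .., "dy": .., "dz": .., "roll": ..}, ...]. A call has 1 to 8 rows; each row shifts and turns the commanded pose from where the row before left it, along the tool's axes as they then stand; what a row does not reach is not made up. A row lasts 1/12 s, in which the tool goes at most 41.7 mm and 7.16 degrees, less where a joint would pass 70% of its speed; a pose out of reach is approached as far as the arm can. A call with a number of a shift or a turn outside -1 to 1 is refused whole. A call with a gripper value outside its range is refused whole. OPENING is the closure in counts, from 0 (fully open) to 255 (shut), set as the call begins (- or left out, the last holds). The fingers move at their own pace and stop on an object; FORCE is the grip in N (left out, the last holds). Time passes only in rows, so rows that do not move let the fingers close. It gives the time, the measured TCP pose, the force and the opening at its end, in the units of the state.
- env.get_state(): the state, without advancing time (a new reading comes with each control period).
- env.read_camera(name): name is "scene" or "top"; returns the picture (400x640x3 uint8, blue, green, red); there is no depth.
- env.calibration(name): a dict with "fx", "fy", "cx", "cy" (pixels), "k1" (the pictures are not rectified: a ray, as slopes to the right and down, at radius r is drawn at 1 + k1 r^2 times it, then the intrinsics apply), "R" (3x3) and "t" (3): a world point X has camera coordinates R X + t. Camera axes: x right, y down, z forward; pixel columns grow to the right and rows downward; lengths in m; the calibration is good to about 2 mm. A picture is of the moment at which its call begins. calibration takes no time and is no camera call.
- env.hand_in(): hands the job in, once; it reports no verdict.
The state is a dict: "clock": time; "joint_pos": joint angles; "qvel": joint speeds; "tau": joint torques, N m; "tcp_pos": TCP position; "orientation": TCP orientation; "wrist_force": force on the tool from outside, world axes, zero at the start; "ft_torque": the same for the moment, N m; "finger_gap": finger opening in m.
Only numpy, scipy, OpenCV 4.12 (cv2) and the standard library are available. Lean on these libraries where they do the work, as an engineer would, in place of code of your own. Each camera call takes 0.05 s, during which the arm holds its last target.

## Working session

There is one attempt and no reset: what is moved stays moved. The work goes in short steps, Python scripts to look and compute and a shell command to move; the robot and the scene stay as the last step left them, time stands still between calls to the robot, and variables do not carry over. Pictures are saved under pics/ and viewed, and the job is handed in when it is done.

```bash
ls; mkdir -p pics; python3 - <<'E'
from workcell import env
import cv2
print(env.get_state()); print(env.tcp_to_grasp)
for n in("scene","top"):
    cv2.imwrite(f"pics/{n}0.png",env.read_camera(n)); print(env.calibration(n))
E
```

```text
pics
{'clock': 0.0, 'joint_pos': array([ 9.75409455e-01,  3.14009083e-01,  4.49771632e-02,  1.30362238e+00,
       -1.69624378e-05,  1.43116654e+00]), 'qvel': array([-9.37517538e-05,  7.76543982e-04,  1.03711320e-03, -1.59301268e-03,
        9.78513358e-04, -9.74147129e-04]), 'tau': array([-1.15726001e-03, -4.80628967e+01,  2.98533922e+01,  1.94303063e-02,
       -1.44494816e-04,  8.66258404e-06]), 'tcp_pos': array([0.25281457, 0.51585782, 0.23040321]), 'orientation': array([-3.25862483e-04,  2.25911313e-01,  9.74147430e-01, -8.70002752e-04]), 'wrist_force': array([-0.40110762, -0.16080642,  0.04041341]), 'ft_torque': array([ 0.0340267 ,  0.00340992, -0.00907442]), 'finger_gap': 0.08532150133804428}
0.0187
{'fx': 360.8354690554681, 'fy': 360.8354690554681, 'cx': 318.6705192065689, 'cy': 193.55554887746533, 'k1': -0.01483528112118563, 'R': array([[ 0.87156244, -0.48982404,  0.02124445],
       [-0.32636128, -0.61195265, -0.72041812],
       [ 0.36587872,  0.62095601, -0.69321454]]), 't': array([-0.33352743,  0.38542974,  0.58401318])}
{'fx': 439.9356641516341, 'fy': 439.9356641516341, 'cx': 311.8832913338744, 'cy': 201.1604650305185, 'k1': 0.0016120590681438206, 'R': array([[ 0.00293685, -0.9999483 ,  0.0097355 ],
       [-0.99633242, -0.00375851, -0.08548436],
       [ 0.08551654, -0.00944874, -0.99629195]]), 't': array([0.23624794, 0.5111466 , 1.18636108])}
```

View pics/scene0.png

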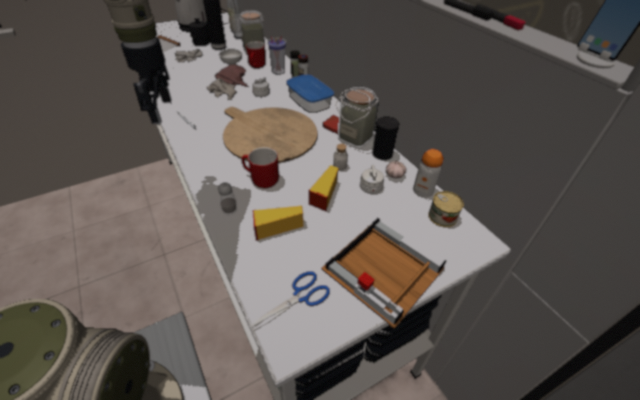

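View pics/top0.png

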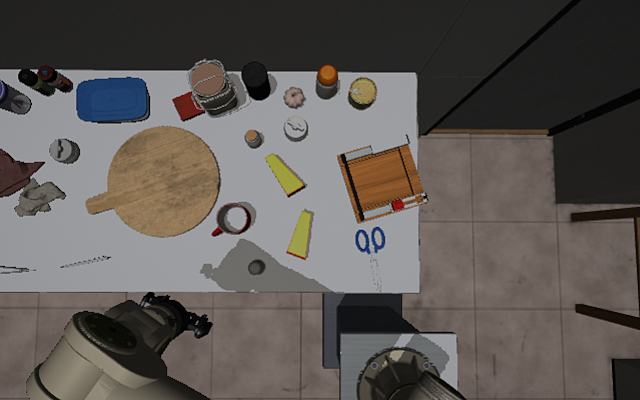

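```bash
python3 - <<'E'
import cv2
a=cv2.imread("pics/top0.png")
cv2.imwrite("pics/c1.png",cv2.resize(a[140:225,330:430],None,fx=7,fy=7,interpolation=cv2.INTER_CUBIC))
cv2.imwrite("pics/c2.png",cv2.resize(a[110:285,205:335],None,fx=5,fy=3.4*5/3.4,interpolation=cv2.INTER_CUBIC)[:, :][:600] if 0 else cv2.resize(a[140:265,205:335],None,fx=4.8,fy=4.8,interpolation=cv2.INTER_CUBIC))
E
```

```text
(no output)
```

View pics/c1.png

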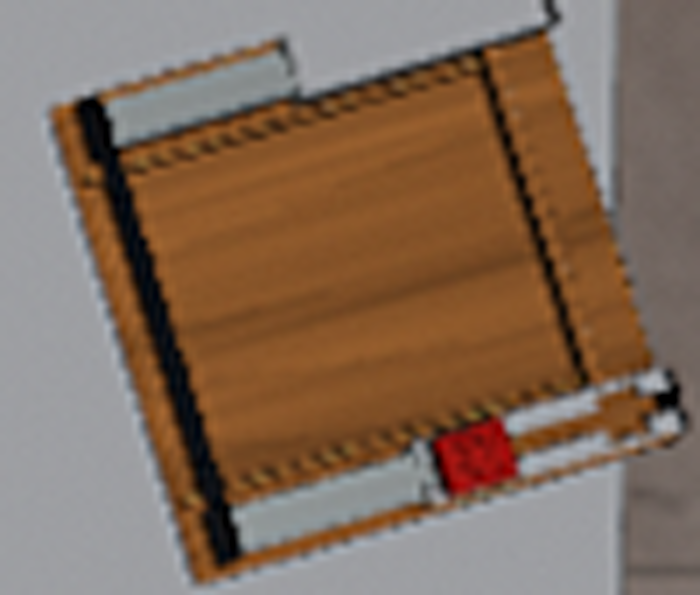

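View pics/c2.png

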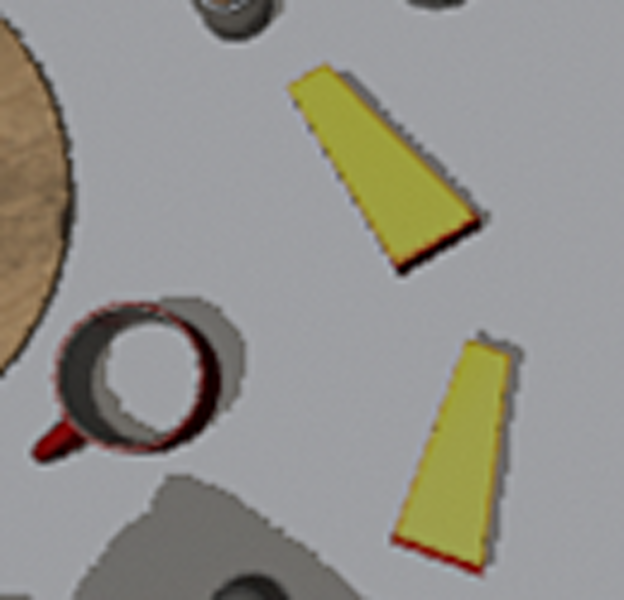

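```bash
cat > h.py <<'E'
import numpy as np, cv2
from scipy.optimize import least_squares
from workcell import env
def cal(n="top"): return env.calibration(n)
def proj(X,c):
    p=np.asarray(X)@c["R"].T+c["t"]; s=p[:,:2]/p[:,2:]
    s=s*(1+c["k1"]*(s**2).sum(1,keepdims=True))
    return s*[c["fx"],c["fy"]]+[c["cx"],c["cy"]]
def fit(model,uv,x0,c):
    M=np.asarray(model,float)/1000; uv=np.asarray(uv,float)
    def T(q): 
        a,b=np.cos(q[2]),np.sin(q[2]); return np.c_[M[:,0]*a-M[:,1]*b+q[0],M[:,0]*b+M[:,1]*a+q[1],M[:,2]]
    r=least_squares(lambda q:(proj(T(q),c)-uv).ravel(),x0)
    return r.x,r.fun.reshape(-1,2)
def unc(p,f,off): return (np.asarray(p,float)+.5)/f-.5+np.asarray(off)
def unproj(uv,z,c):
    return least_squares(lambda q:(proj([[q[0],q[1],z]],c)-uv).ravel(),[.5,.2]).x
W=[(-60,-20,55),(-60,6,55),(60,34,55),(60,-20,55)]
E
python3 - <<'E'
from h import *
np.set_printoptions(precision=4,suppress=True)
c=cal()
q,r=fit([(100,94,8),(-100,94,8),(-84,-16,65)],unc([(52,105),(200,582),(477,457)],7,(330,140)),[.55,.05,0],c)
print("tray",q,r)
o=(205,140)
# wedge1 try both chirality
for nm,t1,t2,h2,h1,x0 in [("W1",(325,64),(290,87),(402,268),(478,222),[.5,.25,-2.5]),("W1r",(290,87),(325,64),(478,222),(402,268),[.5,.25,-2.5]),("W2",(512,352),(470,341),(395,538),(484,570),[.4,.2,3]),("W2r",(470,341),(512,352),(484,570),(395,538),[.4,.2,3])]:
    q,r=fit(W,unc([t1,t2,h2,h1],4.8,o),x0,c); print(nm,q,abs(r).max())
print(unproj(unc((140,375),4.8,o),.09,c),"mug")
for nm,p,z in[("jar",(253,137),.075),("timer",(295,127),.061),("shaker?",(257,267),.09)]: print(nm,unproj(np.array(p,float),z,c))
g=proj([[0,0,0]],c)
E
```

```text
tray [0.574  0.0494 0.2897] [[-0.0549 -0.1222]
 [-0.4055  0.2976]
 [ 0.4407 -0.1753]]
W1 [ 0.5831  0.3174 -2.5905] 16.584500270169997
W1r [ 0.583   0.3174 -2.5907] 0.7349377963969346
W2 [0.4219 0.2654 2.7822] 19.078156929650845
W2r [0.4219 0.2654 2.7897] 1.1639363847347965
[0.4609 0.4395] mug
jar [0.6757 0.395 ]
timer [0.7069 0.2843]
shaker? [0.3354 0.3781]
```

```bash
cat >> h.py <<'E'
def place(M,q):
    M=np.asarray(M,float)/1000;a,b=np.cos(q[2]),np.sin(q[2]); return np.c_[M[:,0]*a-M[:,1]*b+q[0],M[:,0]*b+M[:,1]*a+q[1],M[:,2]]
def overlay(img,items,c,f,off,size,out):
    a=img[off[1]:off[1]+size[1],off[0]:off[0]+size[0]]
    a=cv2.resize(a,None,fx=f,fy=f,interpolation=cv2.INTER_CUBIC)
    for M,q,col in items:
        p=(proj(place(M,q),c)-off+.5)*f-.5
        cv2.polylines(a,[np.round(p*16).astype(np.int32)],True,col,1,cv2.LINE_AA,4)
    cv2.imwrite(out,a)
TR=[[(100,94,8),(-100,94,8),(-100,-108,8),(100,-108,8)],[(-64,-75,28),(64,-75,28),(64,75,28),(-64,75,28)],[(-96,-2,65),(-72,-2,65),(-72,-30,65),(-96,-30,65)],[(-97,-102,34),(-97,0,34),(-71,0,34),(-71,-102,34)],[(97,-102,34),(97,0,34),(71,0,34),(71,-102,34)]]
E
python3 - <<'E'
from h import *
q=[.574,.0494,.2897]
w=[[.583,.3174,-2.5907],[.4219,.2654,2.7897]]
it=[(m,q,(0,255,0)) for m in TR]+[(W,x,(255,0,0)) for x in w]+[([(a,b,0) for a,b,_ in W],x,(255,0,255)) for x in w]
overlay(cv2.imread("pics/top0.png"),it,cal(),4,np.array((240,130)),(195,145),"pics/o1.png")
overlay(cv2.imread("pics/scene0.png"),it,cal("scene"),3,np.array((230,150)),(230,180),"pics/o2.png")
E
```

```text
(no output)
```

View pics/o1.png

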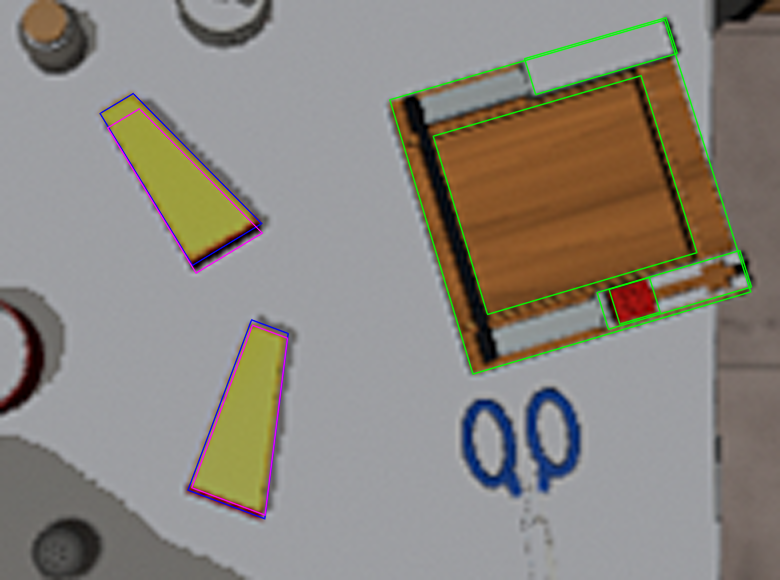

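View pics/o2.png

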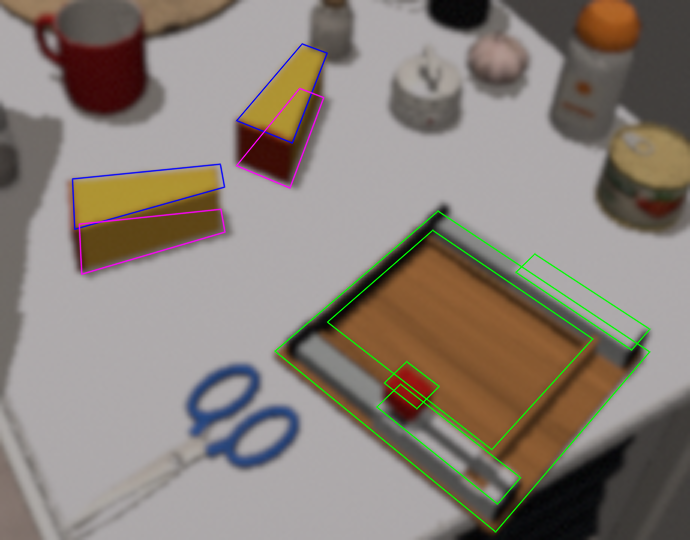

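```bash
python3 - <<'E'
from h import *
q=[.574,.0494,.2897]
it=[(m,q,(0,255,0)) for m in TR]
overlay(cv2.imread("pics/scene0.png"),it,cal("scene"),6,np.array((318,215)),(130,100),"pics/o3.png")
overlay(cv2.imread("pics/scene0.png"),[],cal("scene"),6,np.array((318,215)),(130,100),"pics/o4.png")
E
```

```text
(no output)
```

View pics/o3.png

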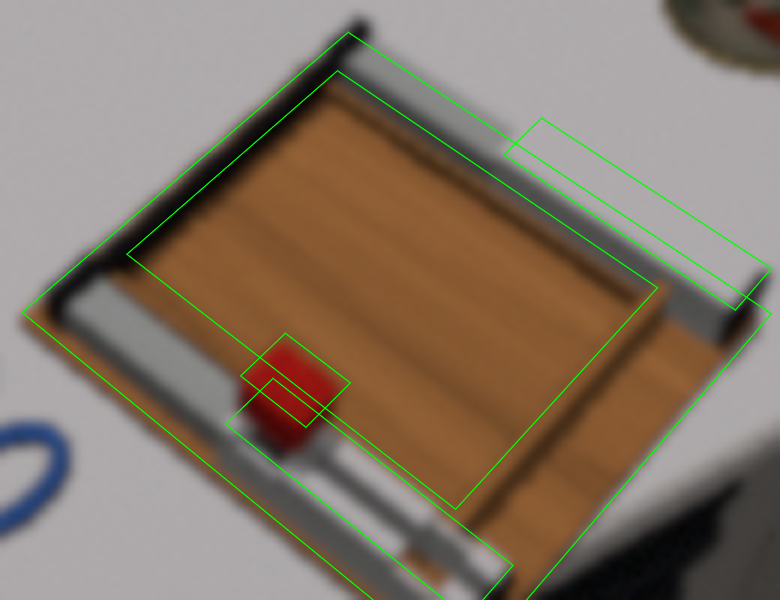

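View pics/o4.png

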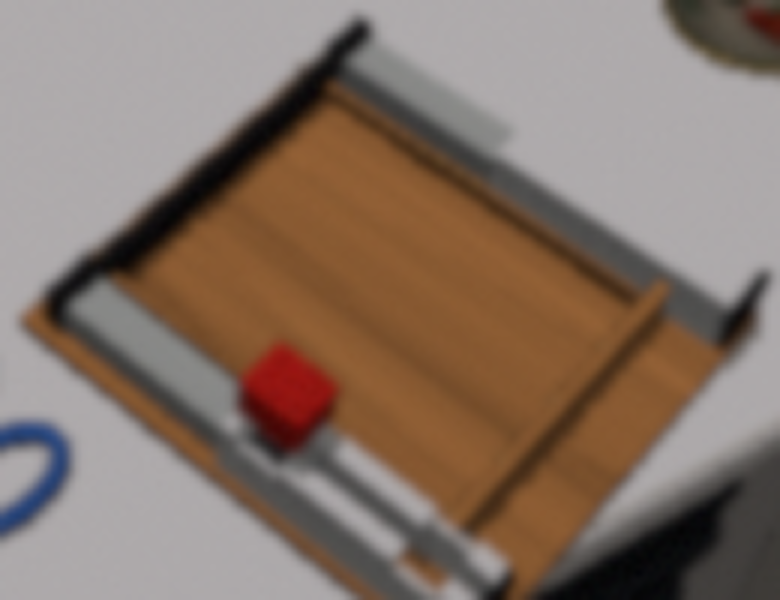

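```bash
cat >> h.py <<'E'
from scipy.spatial.transform import Rotation as Ro
def go(x,y,z,thdeg):
    s=env.get_state(); w=s["orientation"]; R=Ro.from_quat([w[1],w[2],w[3],w[0]]).as_matrix()
    th=np.degrees(np.arctan2(R[1,0],R[0,0])); d=R.T@(np.array([x,y,z])-s["tcp_pos"])/.02
    print("t",round(s["clock"],2),"tcp",s["tcp_pos"].round(4),"th",round(th,1),"tilt",R[:,2].round(3),"gap",round(s["finger_gap"],4),"F",s["wrist_force"].round(1))
    print(" shift units",d.round(2),"roll units",round(-((thdeg-th+180)%360-180)/6,2),"j6",np.degrees(s["joint_pos"][5]).round(0))
E
python3 -c "
from h import *
go(.583,.3174,.15,218.1)"
```

```text
t 0.1 tcp [0.2529 0.5159 0.2305] th 153.9 tilt [-0.001 -0.001 -1.   ] gap 0.0857 F [-0.3 -0.9 -0.4]
 shift units [-19.19  -1.64   4.02] roll units -10.7 j6 82.0
```

```bash
R='{"dx":-0.96,"dy":-0.08,"dz":0}'; python3 -m handwheel '[{"dx":-0.96,"dy":-0.08},{"dx":-0.96,"dy":-0.08},{"dx":-0.96,"dy":-0.08},{"dx":-0.96,"dy":-0.08},{"dx":-0.96,"dy":-0.08},{"dx":-0.96,"dy":-0.08},{"dx":-0.96,"dy":-0.08},{"dx":-0.96,"dy":-0.08}]' 0 40
python3 -m handwheel '[{"dx":-0.96,"dy":-0.08},{"dx":-0.96,"dy":-0.08},{"dx":-0.96,"dy":-0.08},{"dx":-0.96,"dy":-0.08},{"dx":-0.96,"dy":-0.08},{"dx":-0.96,"dy":-0.08},{"dx":-0.96,"dy":-0.08},{"dx":-0.96,"dy":-0.08}]'
python3 -m handwheel '[{"dx":-0.96,"dy":-0.08},{"dx":-0.96,"dy":-0.08},{"dx":-0.96,"dy":-0.08},{"dx":-0.96,"dy":-0.08},{"roll":-0.7},{"roll":-1},{"roll":-1},{"roll":-1}]'
python3 -m handwheel '[{"roll":-1},{"roll":-1},{"roll":-1},{"roll":-1},{"roll":-1},{"roll":-1},{"roll":-1},{}]'
python3 -c "
from h import *
go(.583,.3174,.026,218.1)"
```

```text
t 0.1 tcp [0.2529 0.5159 0.2305] th 153.9 tilt [-0.001 -0.001 -1.   ] gap 0.0857 F [-0.3 -0.9 -0.4]
 shift units [-19.19  -1.63  10.22] roll units -10.7 j6 82.0invalid input at $[0]: expected keys dx, dy, dz, roll
invalid input at $[0]: expected keys dx, dy, dz, roll
invalid input at $[0]: expected keys dx, dy, dz, roll
invalid input at $[0]: expected keys dx, dy, dz, roll
```

```bash
python3 -m handwheel '[{"dx":-0.96,"dy":-0.08,"dz":0,"roll":0},{"dx":-0.96,"dy":-0.08,"dz":0,"roll":0},{"dx":-0.96,"dy":-0.08,"dz":0,"roll":0},{"dx":-0.96,"dy":-0.08,"dz":0,"roll":0},{"dx":-0.96,"dy":-0.08,"dz":0,"roll":0},{"dx":-0.96,"dy":-0.08,"dz":0,"roll":0},{"dx":-0.96,"dy":-0.08,"dz":0,"roll":0},{"dx":-0.96,"dy":-0.08,"dz":0,"roll":0}]' 0 40
python3 -m handwheel '[{"dx":-0.96,"dy":-0.08,"dz":0,"roll":0},{"dx":-0.96,"dy":-0.08,"dz":0,"roll":0},{"dx":-0.96,"dy":-0.08,"dz":0,"roll":0},{"dx":-0.96,"dy":-0.08,"dz":0,"roll":0},{"dx":-0.96,"dy":-0.08,"dz":0,"roll":0},{"dx":-0.96,"dy":-0.08,"dz":0,"roll":0},{"dx":-0.96,"dy":-0.08,"dz":0,"roll":0},{"dx":-0.96,"dy":-0.08,"dz":0,"roll":0}]'
python3 -m handwheel '[{"dx":-0.96,"dy":-0.08,"dz":0,"roll":0},{"dx":-0.96,"dy":-0.08,"dz":0,"roll":0},{"dx":-0.96,"dy":-0.08,"dz":0,"roll":0},{"dx":-0.96,"dy":-0.08,"dz":0,"roll":0},{"dx":0,"dy":0,"dz":0.5,"roll":-0.7},{"dx":0,"dy":0,"dz":0.5,"roll":-1},{"dx":0,"dy":0,"dz":0.5,"roll":-1},{"dx":0,"dy":0,"dz":0.5,"roll":-1}]'
python3 -m handwheel '[{"dx":0,"dy":0,"dz":0.5,"roll":-1},{"dx":0,"dy":0,"dz":0.5,"roll":-1},{"dx":0,"dy":0,"dz":0.5,"roll":-1},{"dx":0,"dy":0,"dz":0.5,"roll":-1},{"dx":0,"dy":0,"dz":0,"roll":-1},{"dx":0,"dy":0,"dz":0,"roll":-1},{"dx":0,"dy":0,"dz":0,"roll":-1},{"dx":0,"dy":0,"dz":0,"roll":0}]'
python3 -c "
from h import *
go(.583,.3174,.026,218.1)"
```

```text
clock: 0.77
tcp_pos: [0.3859, 0.4364, 0.2308]
orientation: [-0.0, 0.226, 0.974, -0.0]
wrist_force: [-0.9, -0.5, -0.2]
finger_gap: 0.0853
clock: 1.43
tcp_pos: [0.5182, 0.3574, 0.2307]
orientation: [-0.0, 0.226, 0.974, -0.0]
wrist_force: [0.2, -0.8, 0.2]
finger_gap: 0.0854
clock: 2.1
tcp_pos: [0.5837, 0.3182, 0.1901]
orientation: [-0.001, 0.032, 0.999, -0.0]
wrist_force: [0.6, 0.5, 0.1]
finger_gap: 0.0852
clock: 2.77
tcp_pos: [0.5835, 0.3184, 0.1506]
orientation: [-0.001, -0.327, 0.945, 0.0]
wrist_force: [0.9, -1.1, -0.0]
finger_gap: 0.0851
t 2.77 tcp [0.5835 0.3184 0.1506] th -141.8 tilt [-0.001 -0.    -1.   ] gap 0.0851 F [ 0.9 -1.1 -0. ]
 shift units [ 0.04 -0.03  6.23] roll units 0.02 j6 -17.0
```

```bash
python3 -m handwheel '[{"dx":0,"dy":0,"dz":1,"roll":0},{"dx":0,"dy":0,"dz":1,"roll":0},{"dx":0,"dy":0,"dz":1,"roll":0},{"dx":0,"dy":0,"dz":1,"roll":0},{"dx":0,"dy":0,"dz":1,"roll":0},{"dx":0,"dy":0,"dz":0.7,"roll":0},{"dx":0,"dy":0,"dz":0.5,"roll":0},{"dx":0,"dy":0,"dz":0,"roll":0}]'
python3 -m handwheel '[{"dx":0,"dy":0,"dz":0,"roll":0},{"dx":0,"dy":0,"dz":0,"roll":0},{"dx":0,"dy":0,"dz":0,"roll":0},{"dx":0,"dy":0,"dz":0,"roll":0},{"dx":0,"dy":0,"dz":0,"roll":0},{"dx":0,"dy":0,"dz":0,"roll":0},{"dx":0,"dy":0,"dz":0,"roll":0},{"dx":0,"dy":0,"dz":0,"roll":0}]' 255 40
python3 -c "
from h import *
go(.583,.3174,.026,218.1)
cv2.imwrite('pics/t1.png',cv2.resize(env.read_camera('top')[120:270,200:420],None,fx=3.5,fy=3.5,interpolation=cv2.INTER_CUBIC))"
```

```text
clock: 3.43
tcp_pos: [0.582, 0.3178, 0.0244]
orientation: [-0.002, -0.325, 0.946, -0.0]
wrist_force: [0.4, -0.5, -1.0]
finger_gap: 0.0852
clock: 4.1
tcp_pos: [0.5848, 0.319, 0.029]
orientation: [0.001, -0.326, 0.945, 0.0]
wrist_force: [-0.0, -1.0, 5.2]
finger_gap: 0.0402
t 4.1 tcp [0.5848 0.319  0.029 ] th -141.9 tilt [ 0.003  0.001 -1.   ] gap 0.0402 F [-0.  -1.   5.2]
 shift units [ 0.12 -0.01  0.15] roll units -0.0 j6 -16.0
```

View pics/t1.png

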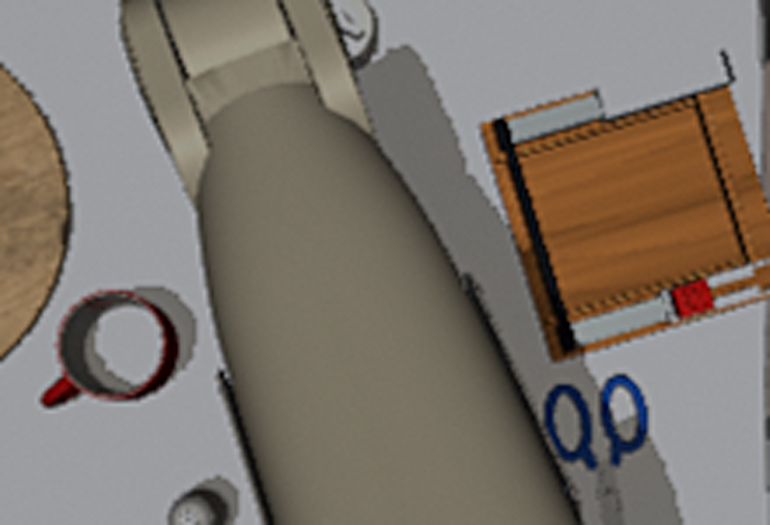

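```bash
python3 -m handwheel '[{"dx":0,"dy":0,"dz":-0.5,"roll":0},{"dx":0,"dy":0,"dz":-1,"roll":0},{"dx":0,"dy":0,"dz":-1,"roll":0},{"dx":0,"dy":0,"dz":-1,"roll":0},{"dx":0,"dy":0,"dz":-1,"roll":0},{"dx":0,"dy":0,"dz":-1,"roll":0.5},{"dx":0,"dy":0,"dz":-0.5,"roll":1},{"dx":0,"dy":0,"dz":0,"roll":1}]'
python3 -c "
from h import *
go(.5597,.0973,.15,-156.9)"
```

```text
clock: 4.82
tcp_pos: [0.5852, 0.3192, 0.1511]
orientation: [0.002, -0.198, 0.98, 0.0]
wrist_force: [0.1, -0.3, -3.4]
finger_gap: 0.0401
t 4.82 tcp [0.5852 0.3192 0.1511] th -157.2 tilt [ 0.005  0.002 -1.   ] gap 0.0401 F [ 0.1 -0.3 -3.4]
 shift units [ 5.47 -9.73  0.03] roll units -0.05 j6 -1.0
```

```bash
python3 -m handwheel '[{"dx":0.4,"dy":-0.7,"dz":0,"roll":0},{"dx":0.5,"dy":-0.9,"dz":0,"roll":0},{"dx":0.5,"dy":-0.9,"dz":0,"roll":0},{"dx":0.5,"dy":-0.9,"dz":0,"roll":0},{"dx":0.5,"dy":-0.9,"dz":0,"roll":0},{"dx":0.5,"dy":-0.9,"dz":0,"roll":0},{"dx":0.5,"dy":-0.9,"dz":0,"roll":0},{"dx":0.5,"dy":-0.9,"dz":0,"roll":0}]'
python3 -m handwheel '[{"dx":0.5,"dy":-0.9,"dz":0,"roll":0},{"dx":0.5,"dy":-0.9,"dz":0,"roll":0},{"dx":0.5,"dy":-0.9,"dz":0,"roll":0},{"dx":0.07,"dy":-0.03,"dz":0,"roll":0},{"dx":0,"dy":0,"dz":0,"roll":0},{"dx":0,"dy":0,"dz":0,"roll":0}]'
python3 -c "
from h import *
go(.5597,.0973,.037,-156.9)
cv2.imwrite('pics/t2.png',cv2.resize(env.read_camera('top')[120:270,250:450],None,fx=3.5,fy=3.5,interpolation=cv2.INTER_CUBIC))
cv2.imwrite('pics/s2.png',cv2.resize(env.read_camera('scene')[130:330,240:480],None,fx=3,fy=3,interpolation=cv2.INTER_CUBIC))
"
```

```text
clock: 5.48
tcp_pos: [0.5663, 0.1582, 0.1474]
orientation: [-0.0, -0.2, 0.98, 0.0]
wrist_force: [0.6, 0.1, -1.9]
finger_gap: 0.0399
clock: 5.98
tcp_pos: [0.5594, 0.0968, 0.1475]
orientation: [0.0, -0.2, 0.98, 0.0]
wrist_force: [0.4, -0.7, -3.3]
finger_gap: 0.04
t 5.98 tcp [0.5594 0.0968 0.1475] th -156.9 tilt [-0.  0. -1.] gap 0.04 F [ 0.4 -0.7 -3.3]
 shift units [-0.02  0.01  5.53] roll units -0.01 j6 -21.0
```

View pics/t2.png

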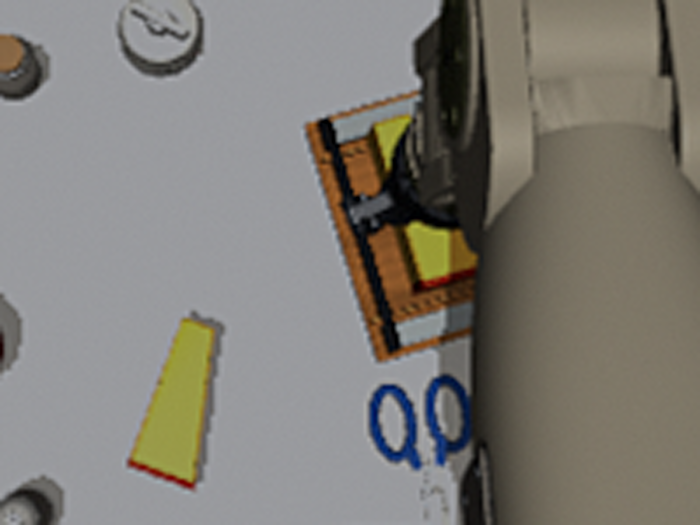

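View pics/s2.png

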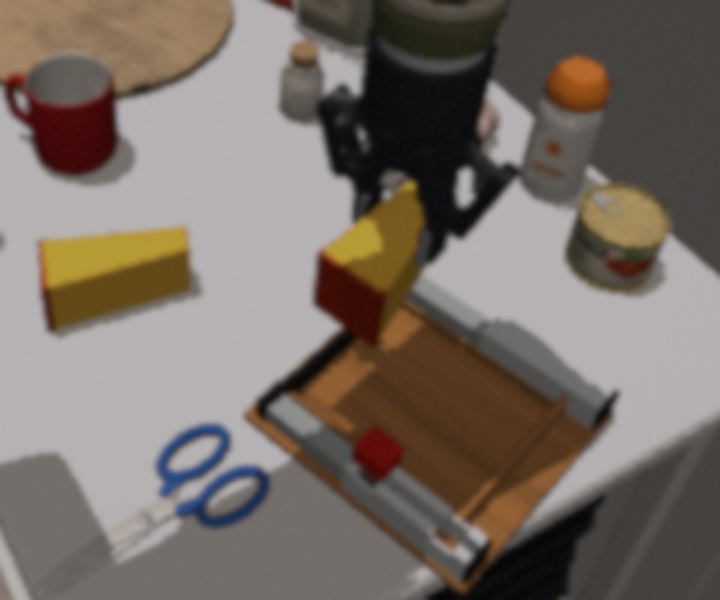

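```bash
python3 - <<'E'
from h import *
c=cal()
a=cv2.imread('pics/t2.png')
cv2.imwrite('pics/t2b.png',cv2.resize(a[100:310,340:490],None,fx=2.8,fy=2.8))
q=np.array([.574,.0494,.2897])
t=place([(0,50,0)],q)[0]
Wz=[(x,y,173.5) for x,y,_ in W]
p=(proj(place(Wz,[t[0],t[1],q[2]+np.pi]),c)-(250,120)+.5)*3.5-.5
print(p); print((p-(340,100)+.5)*2.8-.5)
E
```

```text
[[371.33731753 121.21200932]
 [407.25542622 110.78431575]
 [497.37563449 265.03553659]
 [422.2561966  287.14907877]]
[[ 88.64448909  60.29362609]
 [189.21519343  31.09608409]
 [441.55177658 462.99950245]
 [231.21735048 524.91742057]]
```

View pics/t2b.png

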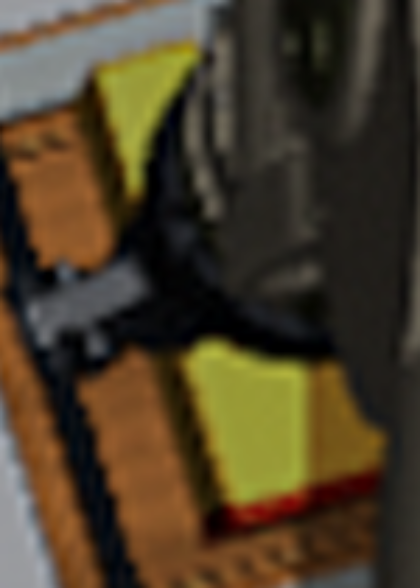

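```bash
python3 -m handwheel '[{"dx":0,"dy":0,"dz":0.5,"roll":-0.25},{"dx":0,"dy":0,"dz":1,"roll":0},{"dx":0,"dy":0,"dz":1,"roll":0},{"dx":0,"dy":0,"dz":1,"roll":0},{"dx":0,"dy":0,"dz":1,"roll":0},{"dx":0,"dy":0,"dz":0.5,"roll":0},{"dx":0,"dy":0,"dz":0.3,"roll":0},{"dx":0,"dy":0,"dz":0.1,"roll":0}]'
python3 -c "
from h import *
go(.5597,.0973,.037,-156.9)
cv2.imwrite('pics/s3.png',cv2.resize(env.read_camera('scene')[180:330,310:470],None,fx=4,fy=4,interpolation=cv2.INTER_CUBIC))
"
```

```text
clock: 6.75
tcp_pos: [0.559, 0.0972, 0.0384]
orientation: [-0.001, -0.213, 0.977, 0.0]
wrist_force: [-1.0, 0.2, -1.8]
finger_gap: 0.0399
t 6.75 tcp [0.559  0.0972 0.0384] th -155.4 tilt [-0.002  0.    -1.   ] gap 0.0399 F [-1.   0.2 -1.8]
 shift units [-0.03 -0.01  0.07] roll units 0.26 j6 -23.0
```

View pics/s3.png

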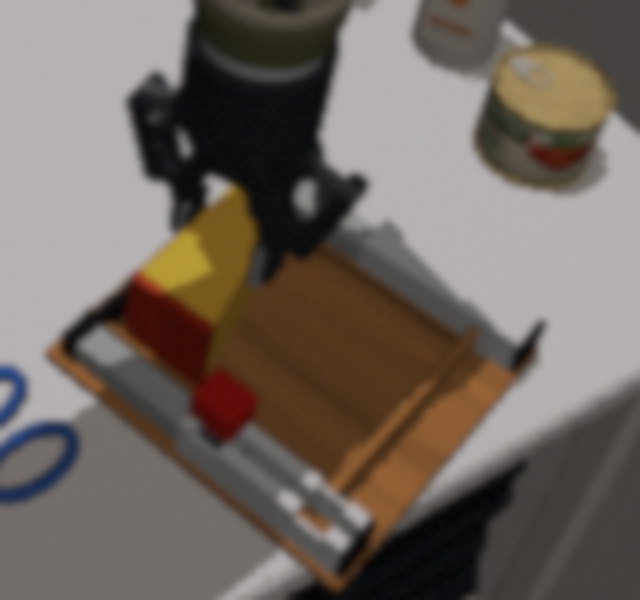

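```bash
python3 -m handwheel '[{"dx":0,"dy":0,"dz":0.06,"roll":0},{"dx":0,"dy":0,"dz":0,"roll":0}]'
python3 -m handwheel '[{"dx":0,"dy":0,"dz":0,"roll":0},{"dx":0,"dy":0,"dz":0,"roll":0},{"dx":0,"dy":0,"dz":0,"roll":0},{"dx":0,"dy":0,"dz":0,"roll":0},{"dx":0,"dy":0,"dz":-0.5,"roll":0},{"dx":0,"dy":0,"dz":-1,"roll":0},{"dx":0,"dy":0,"dz":-1,"roll":0},{"dx":0,"dy":0,"dz":-1,"roll":0}]' 0 40
python3 -m handwheel '[{"dx":0,"dy":0,"dz":-1,"roll":0},{"dx":0,"dy":0,"dz":-1,"roll":0},{"dx":0,"dy":0,"dz":-0.5,"roll":0},{"dx":0,"dy":0,"dz":0,"roll":0}]'
python3 -c "
from h import *
go(.4219,.2654,.15,166.3)"
```

```text
clock: 6.97
tcp_pos: [0.5604, 0.0968, 0.0391]
orientation: [0.001, -0.213, 0.977, -0.0]
wrist_force: [-0.2, -0.5, -1.8]
finger_gap: 0.04
clock: 7.63
tcp_pos: [0.5594, 0.0966, 0.1096]
orientation: [-0.0, -0.213, 0.977, 0.0]
wrist_force: [0.3, 0.6, -0.1]
finger_gap: 0.0856
clock: 7.97
tcp_pos: [0.5614, 0.0967, 0.1614]
orientation: [0.003, -0.213, 0.977, -0.0]
wrist_force: [0.7, -0.3, 0.0]
finger_gap: 0.0858
t 7.97 tcp [0.5614 0.0967 0.1614] th -155.4 tilt [ 0.006  0.    -1.   ] gap 0.0858 F [ 0.7 -0.3  0. ]
 shift units [ 2.83 10.57  0.53] roll units 6.38 j6 -23.0
```

```bash
python3 -m handwheel '[{"dx":0.25,"dy":0.7,"dz":0,"roll":0},{"dx":0.26,"dy":1,"dz":0,"roll":0},{"dx":0.26,"dy":1,"dz":0,"roll":0},{"dx":0.26,"dy":1,"dz":0,"roll":0},{"dx":0.26,"dy":1,"dz":0,"roll":0},{"dx":0.26,"dy":1,"dz":0,"roll":0},{"dx":0.26,"dy":1,"dz":0,"roll":0},{"dx":0.26,"dy":1,"dz":0,"roll":0}]'
python3 -m handwheel '[{"dx":0.26,"dy":1,"dz":0,"roll":0},{"dx":0.26,"dy":1,"dz":0,"roll":0},{"dx":0.25,"dy":0.87,"dz":0,"roll":0},{"dx":0,"dy":0,"dz":0,"roll":1},{"dx":0,"dy":0,"dz":0,"roll":1},{"dx":0,"dy":0,"dz":0,"roll":1},{"dx":0,"dy":0,"dz":0,"roll":1},{"dx":0,"dy":0,"dz":0,"roll":1}]'
python3 -m handwheel '[{"dx":0,"dy":0,"dz":0,"roll":1},{"dx":0,"dy":0,"dz":0,"roll":0.38},{"dx":0,"dy":0,"dz":0,"roll":0}]'
python3 -c "
from h import *
go(.4219,.2654,.026,166.3)
cv2.imwrite('pics/t4.png',cv2.resize(env.read_camera('top')[130:275,240:435],None,fx=4,fy=4,interpolation=cv2.INTER_CUBIC))
cv2.imwrite('pics/s4.png',cv2.resize(env.read_camera('scene')[180:330,310:470],None,fx=4,fy=4,interpolation=cv2.INTER_CUBIC))
"
```

```text
clock: 8.63
tcp_pos: [0.4552, 0.2202, 0.1564]
orientation: [-0.002, -0.213, 0.977, 0.0]
wrist_force: [0.2, 0.4, 0.2]
finger_gap: 0.0855
clock: 9.3
tcp_pos: [0.4179, 0.2652, 0.1564]
orientation: [-0.001, 0.05, 0.999, -0.001]
wrist_force: [-0.2, 0.5, -0.5]
finger_gap: 0.0856
clock: 9.55
tcp_pos: [0.4181, 0.2651, 0.1565]
orientation: [-0.001, 0.119, 0.993, -0.001]
wrist_force: [0.1, -0.7, -0.2]
finger_gap: 0.0856
t 9.55 tcp [0.4181 0.2651 0.1565] th 166.3 tilt [-0.003 -0.001 -1.   ] gap 0.0856 F [ 0.1 -0.7 -0.2]
 shift units [-0.2   0.07  6.53] roll units -0.0 j6 37.0
```

View pics/t4.png

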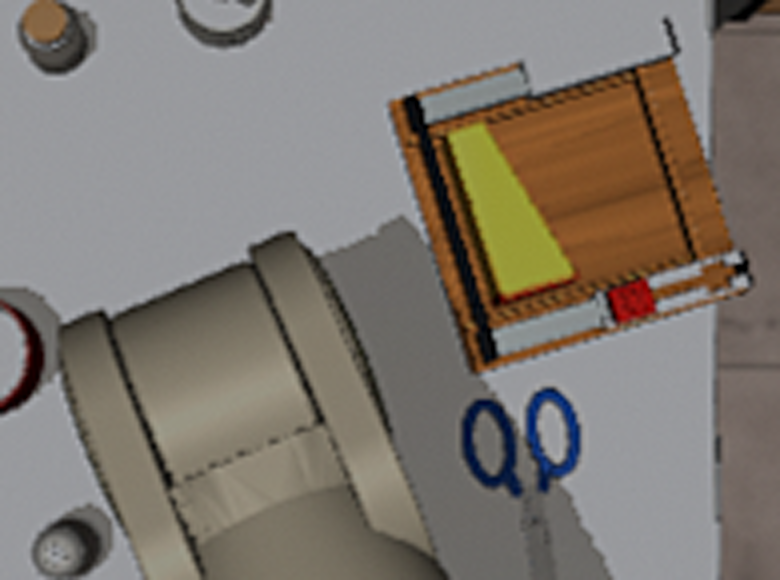

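View pics/s4.png

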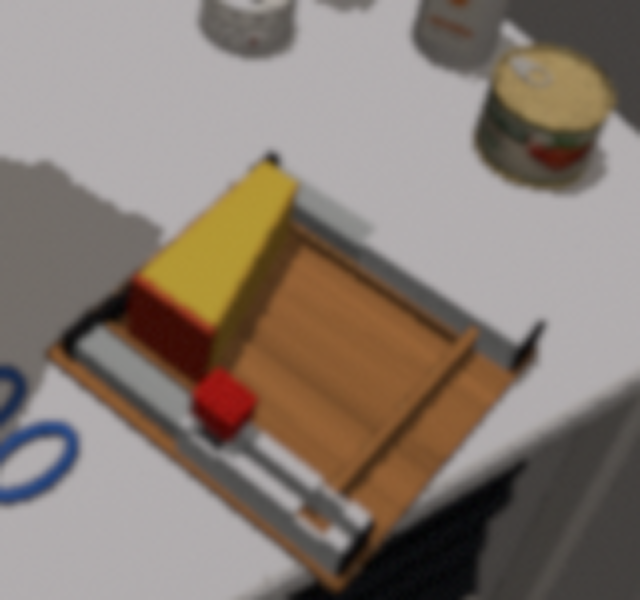

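```bash
python3 - <<'E'
from h import *
c=cal()
Wz=[(x,y,63) for x,y,_ in W]
x,r=fit(Wz,unc([(447,134),(485,122),(576,275),(500,297)],4,(240,130)),[.56,.1,-2.8],c)
q=np.array([.574,.0494,.2897]); d=x[:2]-q[:2]; a,b=np.cos(q[2]),np.sin(q[2])
print(x,abs(r).max(),"tray",a*d[0]+b*d[1],-b*d[0]+a*d[1],np.degrees(x[2]-q[2]))
E
python3 -m handwheel '[{"dx":-0.2,"dy":0.07,"dz":0.5,"roll":0},{"dx":0,"dy":0,"dz":1,"roll":0},{"dx":0,"dy":0,"dz":1,"roll":0},{"dx":0,"dy":0,"dz":1,"roll":0},{"dx":0,"dy":0,"dz":1,"roll":0},{"dx":0,"dy":0,"dz":1,"roll":0},{"dx":0,"dy":0,"dz":0.8,"roll":0},{"dx":0,"dy":0,"dz":0.2,"roll":0}]'
python3 -m handwheel '[{"dx":0,"dy":0,"dz":0,"roll":0},{"dx":0,"dy":0,"dz":0,"roll":0},{"dx":0,"dy":0,"dz":0,"roll":0},{"dx":0,"dy":0,"dz":0,"roll":0},{"dx":0,"dy":0,"dz":0,"roll":0},{"dx":0,"dy":0,"dz":0,"roll":0},{"dx":0,"dy":0,"dz":0,"roll":0},{"dx":0,"dy":0,"dz":0,"roll":0}]' 255 40
```

```text
[ 0.56033138  0.09693421 -2.83985689] 1.105295259226665 tray 0.0004798063677101481 0.049458084241832574 -179.3104016480148
clock: 10.32
tcp_pos: [0.4218, 0.2647, 0.0247]
orientation: [-0.002, 0.119, 0.993, -0.001]
wrist_force: [-1.1, -1.0, -0.2]
finger_gap: 0.0855
clock: 10.98
tcp_pos: [0.4252, 0.2661, 0.0295]
orientation: [0.001, 0.119, 0.993, 0.001]
wrist_force: [-0.3, -1.8, 6.5]
finger_gap: 0.039
```

```bash
python3 -m handwheel '[{"dx":0,"dy":0,"dz":-0.5,"roll":0},{"dx":0,"dy":0,"dz":-1,"roll":0},{"dx":0,"dy":0,"dz":-1,"roll":0},{"dx":0,"dy":0,"dz":-1,"roll":0},{"dx":0,"dy":0,"dz":-1,"roll":0},{"dx":0,"dy":0,"dz":-1,"roll":0},{"dx":0,"dy":0,"dz":-0.7,"roll":0},{"dx":0,"dy":0,"dz":0,"roll":0}]'
python3 -c "
from h import *
t=place([(0,-50,0)],[.574,.0494,.2897])[0];print(t)
go(t[0],t[1],.15,23.8)"
```

```text
clock: 11.65
tcp_pos: [0.4258, 0.2665, 0.1557]
orientation: [0.002, 0.119, 0.993, 0.001]
wrist_force: [0.7, 0.4, -2.3]
finger_gap: 0.039
[0.58828324 0.00148352 0.        ]
t 11.65 tcp [0.4258 0.2665 0.1557] th 166.3 tilt [ 0.005  0.002 -1.   ] gap 0.039 F [ 0.7  0.4 -2.3]
 shift units [-11.03 -10.95   0.29] roll units 23.75 j6 37.0
```

```bash
python3 -m handwheel '[{"dx":-0.6,"dy":-0.6,"dz":0,"roll":0},{"dx":-0.8,"dy":-0.8,"dz":0,"roll":0},{"dx":-0.8,"dy":-0.8,"dz":0,"roll":0},{"dx":-0.8,"dy":-0.8,"dz":0,"roll":0},{"dx":-0.8,"dy":-0.8,"dz":0,"roll":0},{"dx":-0.8,"dy":-0.8,"dz":0,"roll":0},{"dx":-0.8,"dy":-0.8,"dz":0,"roll":0},{"dx":-0.8,"dy":-0.8,"dz":0,"roll":0}]'
python3 -m handwheel '[{"dx":-0.8,"dy":-0.8,"dz":0,"roll":0},{"dx":-0.8,"dy":-0.8,"dz":0,"roll":0},{"dx":-0.8,"dy":-0.8,"dz":0,"roll":0},{"dx":-0.8,"dy":-0.8,"dz":0,"roll":0},{"dx":-0.8,"dy":-0.8,"dz":0,"roll":0},{"dx":-0.8,"dy":-0.75,"dz":0,"roll":0},{"dx":0,"dy":0,"dz":0,"roll":0.7},{"dx":0,"dy":0,"dz":0,"roll":1}]'
python3 -m handwheel '[{"dx":0,"dy":0,"dz":0,"roll":1},{"dx":0,"dy":0,"dz":0,"roll":1},{"dx":0,"dy":0,"dz":0,"roll":1},{"dx":0,"dy":0,"dz":0,"roll":1},{"dx":0,"dy":0,"dz":0,"roll":1},{"dx":0,"dy":0,"dz":0,"roll":1},{"dx":0,"dy":0,"dz":0,"roll":1},{"dx":0,"dy":0,"dz":0,"roll":1}]'
python3 -m handwheel '[{"dx":0,"dy":0,"dz":0,"roll":1},{"dx":0,"dy":0,"dz":0,"roll":1},{"dx":0,"dy":0,"dz":0,"roll":1},{"dx":0,"dy":0,"dz":0,"roll":1},{"dx":0,"dy":0,"dz":0,"roll":1},{"dx":0,"dy":0,"dz":0,"roll":1},{"dx":0,"dy":0,"dz":0,"roll":1},{"dx":0,"dy":0,"dz":0,"roll":1}]'
python3 -m handwheel '[{"dx":0,"dy":0,"dz":0,"roll":1},{"dx":0,"dy":0,"dz":0,"roll":1},{"dx":0,"dy":0,"dz":0,"roll":1},{"dx":0,"dy":0,"dz":0,"roll":1},{"dx":0,"dy":0,"dz":0,"roll":1},{"dx":0,"dy":0,"dz":0,"roll":1},{"dx":0,"dy":0,"dz":0,"roll":0},{"dx":0,"dy":0,"dz":0,"roll":0}]'
python3 -c "
from h import *
go(.58828,.00148,.038,23.8)
cv2.imwrite('pics/t5.png',cv2.resize(env.read_camera('top')[130:240,330:460],None,fx=5,fy=5,interpolation=cv2.INTER_CUBIC))
cv2.imwrite('pics/s5.png',cv2.resize(env.read_camera('scene')[130:330,290:480],None,fx=3,fy=3,interpolation=cv2.INTER_CUBIC))
"
```

```text
clock: 12.32
tcp_pos: [0.5149, 0.1148, 0.1511]
orientation: [-0.001, 0.119, 0.993, -0.0]
wrist_force: [-0.2, -0.2, -3.0]
finger_gap: 0.0394
clock: 12.98
tcp_pos: [0.586, -0.0005, 0.1506]
orientation: [-0.001, 0.21, 0.978, -0.0]
wrist_force: [-0.5, 0.2, -2.8]
finger_gap: 0.0389
clock: 13.65
tcp_pos: [0.5852, 0.0009, 0.1509]
orientation: [-0.001, 0.589, 0.808, -0.0]
wrist_force: [0.1, 0.1, -2.2]
finger_gap: 0.0388
clock: 14.32
tcp_pos: [0.5851, 0.0009, 0.1508]
orientation: [-0.001, 0.867, 0.499, -0.001]
wrist_force: [-0.0, -0.2, -1.1]
finger_gap: 0.0389
clock: 14.98
tcp_pos: [0.5854, 0.0009, 0.1512]
orientation: [-0.0, 0.978, 0.21, -0.001]
wrist_force: [-0.3, 0.6, -1.8]
finger_gap: 0.0389
t 14.98 tcp [0.5854 0.0009 0.1512] th 24.3 tilt [-0.002  0.    -1.   ] gap 0.0389 F [-0.3  0.6 -1.8]
 shift units [0.15 0.04 5.66] roll units 0.08 j6 148.0
```

View pics/t5.png

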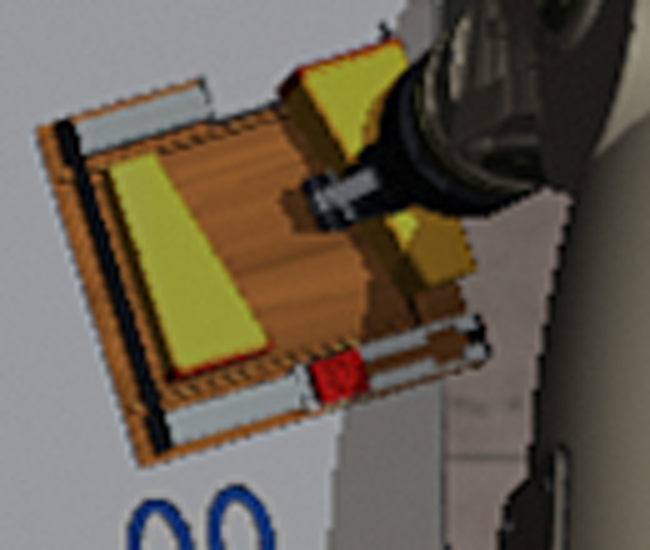

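View pics/s5.png

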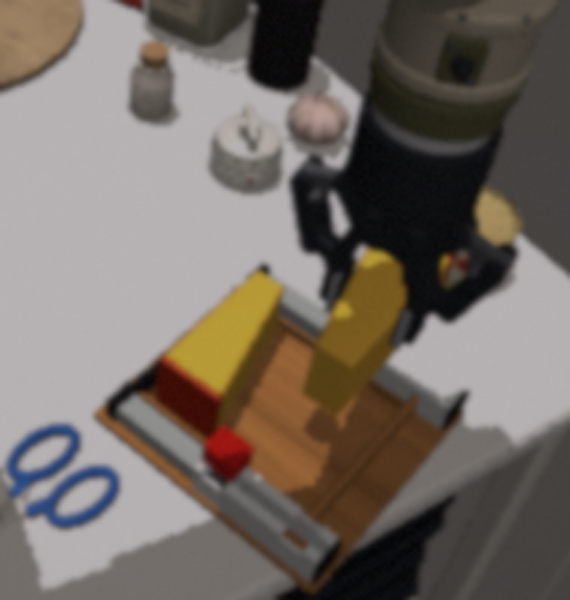

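```bash
python3 - <<'E'
from h import *
c=cal()
a=cv2.imread('pics/t5.png')
cv2.imwrite('pics/t5b.png',cv2.resize(a[20:310,260:500],None,fx=2,fy=2,interpolation=cv2.INTER_CUBIC))
q=np.array([.574,.0494,.2897])
Wz=[(x,y,176.7) for x,y,_ in W]+[(x,y,121.7) for x,y,_ in W]
p=(proj(place(Wz,[.5854,.0009,np.radians(24.3-6.5)]),c)-(330,130)+.5)*5-.5
print(((p-(260,20)+.5)*2-.5).round())
E
```

```text
[[453. 525.]
 [351. 558.]
 [ 82. 122.]
 [293.  56.]
 [394. 551.]
 [297. 582.]
 [ 41. 168.]
 [242. 105.]]
```

View pics/t5b.png

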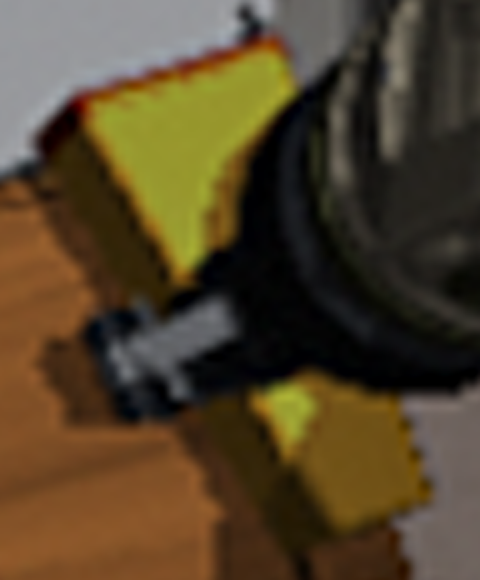

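```bash
python3 - <<'E'
from h import *
c=cal()
q=np.array([.574,.0494,.2897])
for z in(172,177,182):
    Wz=[(x,y,z) for x,y,_ in W]
    uv=unc(unc([(430,497),(330,535),(82,98),(280,40)],2,(260,20)),5,(330,130))
    x,r=fit(Wz,uv,[.58,0,.3],c)
    d=x[:2]-q[:2]; a,b=np.cos(q[2]),np.sin(q[2])
    print(x,abs(r).max(),"tray",a*d[0]+b*d[1],-b*d[0]+a*d[1],np.degrees(x[2]-q[2]))
E
```

```text
[0.59175439 0.00309488 0.28840291] 0.8974694341189888 tray 0.003786818302446055 -0.049447372559299776 -0.07431796140963251
[0.59088143 0.00426714 0.28832217] 0.9949694523228345 tray 0.003285108097561499 -0.04807458721173693 -0.07894373000723787
[0.59000851 0.0054394  0.28824064] 1.0933890950769865 tray 0.002783435753810619 -0.04670180716774083 -0.08361538202640506
```

```bash
python3 -m handwheel '[{"dx":-0.16,"dy":-0.02,"dz":0.5,"roll":0},{"dx":0,"dy":0,"dz":1,"roll":0},{"dx":0,"dy":0,"dz":1,"roll":0},{"dx":0,"dy":0,"dz":1,"roll":0},{"dx":0,"dy":0,"dz":1,"roll":0},{"dx":0,"dy":0,"dz":0.6,"roll":0},{"dx":0,"dy":0,"dz":0.4,"roll":0},{"dx":0,"dy":0,"dz":0.1,"roll":0}]'
python3 -m handwheel '[{"dx":0,"dy":0,"dz":0,"roll":0},{"dx":0,"dy":0,"dz":0,"roll":0}]'
python3 -c "
from h import *
go(.58828,.00148,.038,23.8)
cv2.imwrite('pics/s6.png',cv2.resize(env.read_camera('scene')[180:330,310:470],None,fx=4,fy=4,interpolation=cv2.INTER_CUBIC))
"
```

```text
clock: 15.75
tcp_pos: [0.5818, 0.0, 0.0384]
orientation: [-0.001, 0.978, 0.209, -0.001]
wrist_force: [-0.4, -0.2, -3.1]
finger_gap: 0.0391
clock: 15.92
tcp_pos: [0.5836, -0.0002, 0.0409]
orientation: [0.0, 0.978, 0.209, 0.001]
wrist_force: [0.8, 0.5, -1.8]
finger_gap: 0.0389
t 15.92 tcp [ 5.836e-01 -2.000e-04  4.090e-02] th 24.1 tilt [ 0.001 -0.    -1.   ] gap 0.0389 F [ 0.8  0.5 -1.8]
 shift units [0.25 0.02 0.14] roll units 0.06 j6 148.0
```

View pics/s6.png

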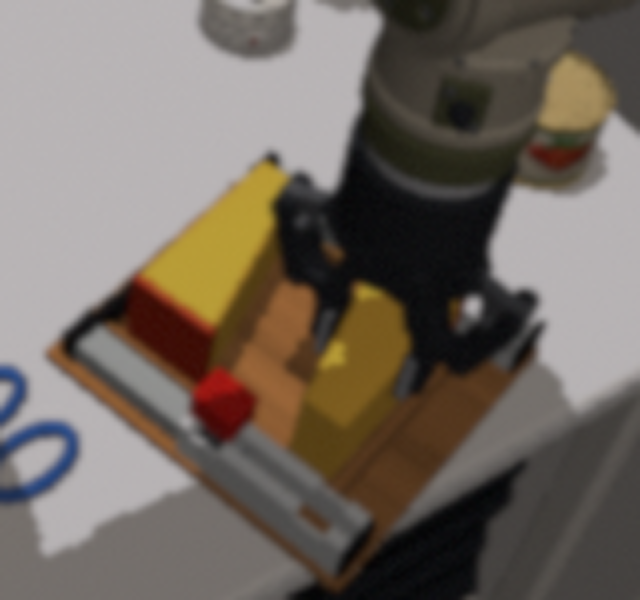

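```bash
python3 -m handwheel '[{"dx":0,"dy":0,"dz":0.08,"roll":0},{"dx":0,"dy":0,"dz":0.06,"roll":0},{"dx":0,"dy":0,"dz":0,"roll":0},{"dx":0,"dy":0,"dz":0,"roll":0}]'
python3 -m handwheel '[{"dx":0,"dy":0,"dz":0,"roll":0},{"dx":0,"dy":0,"dz":0,"roll":0},{"dx":0,"dy":0,"dz":0,"roll":0},{"dx":0,"dy":0,"dz":0,"roll":0},{"dx":0,"dy":0,"dz":-0.5,"roll":0},{"dx":0,"dy":0,"dz":-1,"roll":0},{"dx":0,"dy":0,"dz":-1,"roll":0},{"dx":0,"dy":0,"dz":-1,"roll":0}]' 0 40
python3 -m handwheel '[{"dx":0,"dy":0,"dz":-1,"roll":0},{"dx":0,"dy":0,"dz":-1,"roll":0},{"dx":0,"dy":0,"dz":-1,"roll":0},{"dx":0,"dy":0,"dz":0,"roll":0}]'
python3 -c "
from h import *
b=place([(-84,-16,0)],[.574,.0494,.2897])[0];print(b)
go(b[0],b[1],.15,16.6+90)
go(b[0],b[1],.15,16.6)
cv2.imwrite('pics/t6.png',cv2.resize(env.read_camera('top')[130:240,330:460],None,fx=5,fy=5,interpolation=cv2.INTER_CUBIC))
cv2.imwrite('pics/s7.png',cv2.resize(env.read_camera('scene')[180:330,310:470],None,fx=4,fy=4,interpolation=cv2.INTER_CUBIC))
"
```

```text
clock: 16.3
tcp_pos: [0.5831, -0.0001, 0.0376]
orientation: [0.0, 0.978, 0.209, 0.0]
wrist_force: [0.1, -0.1, -2.6]
finger_gap: 0.0393
clock: 16.97
tcp_pos: [0.5828, -0.0001, 0.1087]
orientation: [-0.0, 0.978, 0.209, -0.0]
wrist_force: [0.6, -0.2, 0.5]
finger_gap: 0.0853
clock: 17.3
tcp_pos: [0.5854, -0.0004, 0.1727]
orientation: [0.001, 0.978, 0.209, 0.004]
wrist_force: [0.0, -0.5, 0.2]
finger_gap: 0.0856
[0.49807095 0.01007089 0.        ]
t 17.3 tcp [ 5.854e-01 -4.000e-04  1.727e-01] th 24.1 tilt [ 0.008 -0.001 -1.   ] gap 0.0856 F [ 0.  -0.5  0.2]
 shift units [-3.78 -2.27  1.1 ] roll units -13.75 j6 148.0
t 17.3 tcp [ 5.854e-01 -4.000e-04  1.727e-01] th 24.1 tilt [ 0.008 -0.001 -1.   ] gap 0.0856 F [ 0.  -0.5  0.2]
 shift units [-3.78 -2.27  1.1 ] roll units 1.25 j6 148.0
```

View pics/s7.png

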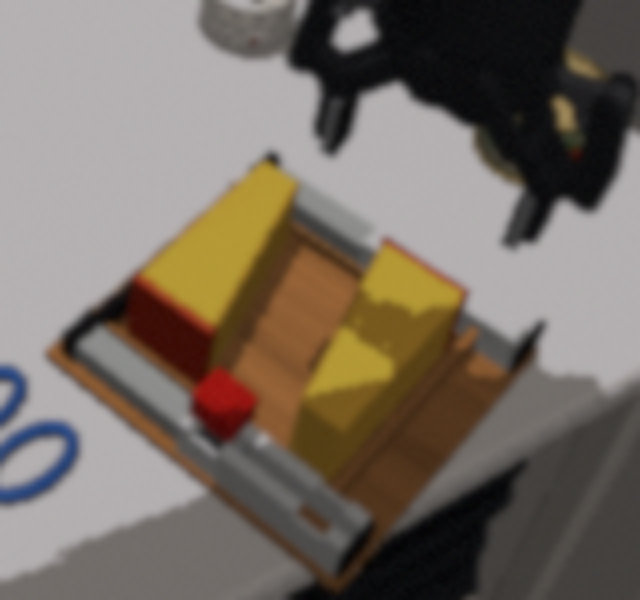

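View pics/t6.png

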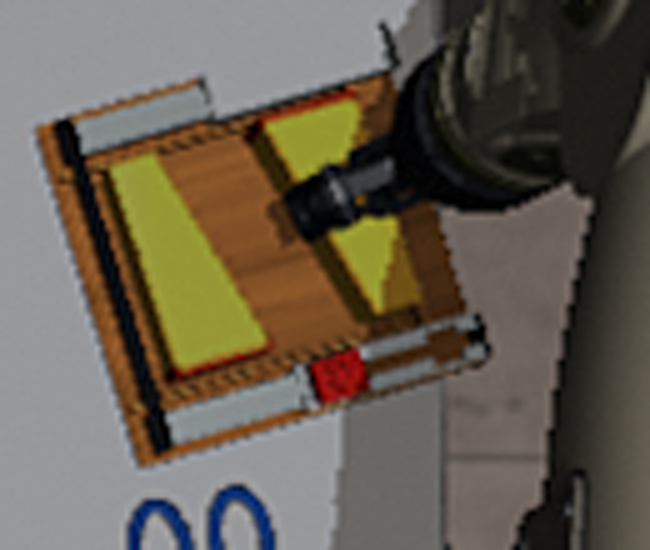

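```bash
python3 - <<'E'
from h import *
c=cal(); q=[.574,.0494,.2897]
a=cv2.imread('pics/t6.png')
p=(proj(place(TR[2],q),c)-(330,130)+.5)*5-.5
b=cv2.resize(a[320:430,280:400],None,fx=5,fy=5,interpolation=cv2.INTER_CUBIC)
cv2.polylines(b,[np.round((p-(280,320)+.5)*5).astype(int)],True,(0,255,0),1)
cv2.imwrite('pics/t6b.png',b)
E
```

```text
(no output)
```

View pics/t6b.png

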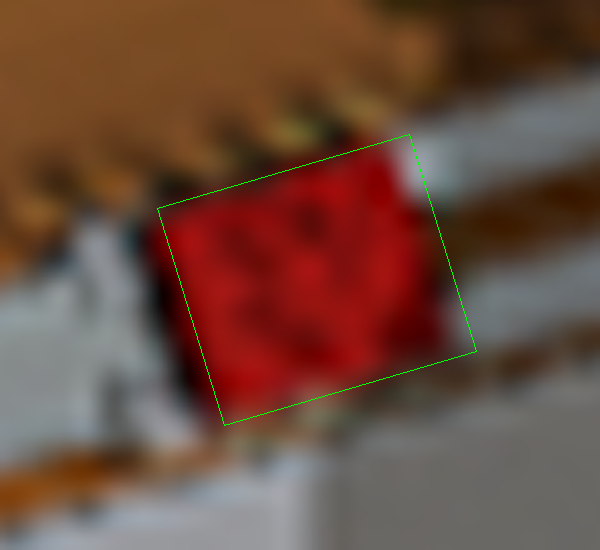

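```bash
python3 -m handwheel '[{"dx":-0.5,"dy":-0.3,"dz":0,"roll":0},{"dx":-0.8,"dy":-0.5,"dz":0,"roll":0},{"dx":-0.8,"dy":-0.5,"dz":0,"roll":0},{"dx":-0.8,"dy":-0.5,"dz":0,"roll":0},{"dx":-0.8,"dy":-0.4,"dz":0,"roll":0},{"dx":0,"dy":0,"dz":0,"roll":0.6},{"dx":0,"dy":0,"dz":0,"roll":0.65},{"dx":0,"dy":0,"dz":0,"roll":0}]'
python3 -c "
from h import *
go(.49807,.01007,.1,16.6)"
```

```text
clock: 18.07
tcp_pos: [0.4962, 0.01, 0.1662]
orientation: [-0.0, 0.99, 0.144, -0.001]
wrist_force: [0.2, 0.1, -0.3]
finger_gap: 0.0853
t 18.07 tcp [0.4962 0.01   0.1662] th 16.5 tilt [-0.002  0.    -1.   ] gap 0.0853 F [ 0.2  0.1 -0.3]
 shift units [0.1  0.03 3.31] roll units -0.02 j6 155.0
```

```bash
python3 -m handwheel '[{"dx":0.1,"dy":-0.02,"dz":0.5,"roll":0},{"dx":0,"dy":0,"dz":1,"roll":0},{"dx":0,"dy":0,"dz":1,"roll":0},{"dx":0,"dy":0,"dz":1,"roll":0},{"dx":0,"dy":0,"dz":1,"roll":0},{"dx":0,"dy":0,"dz":0.8,"roll":0},{"dx":0,"dy":0,"dz":0.5,"roll":0},{"dx":0,"dy":0,"dz":0,"roll":0}]'
python3 -m handwheel '[{"dx":0,"dy":0,"dz":0,"roll":0},{"dx":0,"dy":0,"dz":0,"roll":0}]'
python3 -c "
from h import *
go(.49807,.01007,.046,16.6)
cv2.imwrite('pics/s8.png',cv2.resize(env.read_camera('scene')[180:330,310:470],None,fx=4,fy=4,interpolation=cv2.INTER_CUBIC))
"
```

```text
clock: 18.73
tcp_pos: [0.497, 0.0111, 0.0482]
orientation: [-0.001, 0.989, 0.145, -0.003]
wrist_force: [-1.0, -0.2, 0.2]
finger_gap: 0.0853
clock: 18.9
tcp_pos: [0.4999, 0.0107, 0.0518]
orientation: [0.0, 0.989, 0.145, 0.0]
wrist_force: [0.5, -0.3, 0.9]
finger_gap: 0.0859
t 18.9 tcp [0.4999 0.0107 0.0518] th 16.6 tilt [ 0.001 -0.    -1.   ] gap 0.0859 F [ 0.5 -0.3  0.9]
 shift units [-0.09  0.01  0.29] roll units 0.01 j6 155.0
```

View pics/s8.png

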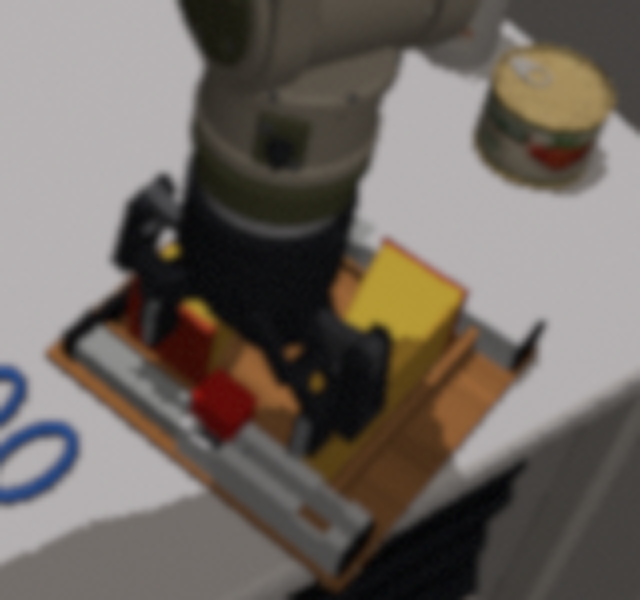

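```bash
python3 -m handwheel '[{"dx":-0.08,"dy":0,"dz":0.15,"roll":0},{"dx":0,"dy":0,"dz":0.1,"roll":0},{"dx":0,"dy":0,"dz":0,"roll":0},{"dx":0,"dy":0,"dz":0,"roll":0}]'
python3 -m handwheel '[{"dx":0,"dy":0,"dz":0,"roll":0},{"dx":0,"dy":0,"dz":0,"roll":0},{"dx":0,"dy":0,"dz":0,"roll":0},{"dx":0,"dy":0,"dz":0,"roll":0},{"dx":0,"dy":0,"dz":0,"roll":0},{"dx":0,"dy":0,"dz":0,"roll":0},{"dx":0,"dy":0,"dz":0,"roll":0},{"dx":0,"dy":0,"dz":0,"roll":0}]' 255 60
python3 -c "
from h import *
go(.49807,.01007,.046,16.6)
cv2.imwrite('pics/s9.png',cv2.resize(env.read_camera('scene')[180:330,310:470],None,fx=4,fy=4,interpolation=cv2.INTER_CUBIC))
"
```

```text
clock: 19.28
tcp_pos: [0.4977, 0.0103, 0.0465]
orientation: [-0.0, 0.99, 0.144, 0.0]
wrist_force: [0.1, -0.2, 1.0]
finger_gap: 0.0853
clock: 19.95
tcp_pos: [0.4977, 0.0103, 0.0465]
orientation: [0.0, 0.99, 0.144, 0.0]
wrist_force: [-1.3, 0.7, 2.0]
finger_gap: 0.0265
t 19.95 tcp [0.4977 0.0103 0.0465] th 16.6 tilt [ 0.  0. -1.] gap 0.0265 F [-1.3  0.7  2. ]
 shift units [0.01 0.02 0.02] roll units 0.0 j6 155.0
```

View pics/s9.png

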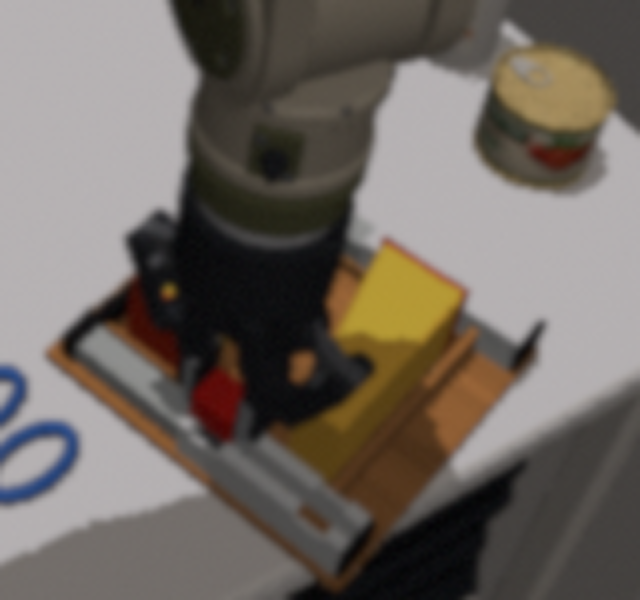

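```bash
python3 -m handwheel '[{"dx":0,"dy":0,"dz":0.1,"roll":0},{"dx":0,"dy":0,"dz":0.1,"roll":0},{"dx":0,"dy":0,"dz":0.1,"roll":0},{"dx":0,"dy":0,"dz":0.07,"roll":0},{"dx":0,"dy":0,"dz":0,"roll":0},{"dx":0,"dy":0,"dz":0,"roll":0}]' 255 80
```

```text
clock: 20.5
tcp_pos: [0.4978, 0.0103, 0.039]
orientation: [0.0, 0.99, 0.144, 0.0]
wrist_force: [-1.7, 0.7, 7.6]
finger_gap: 0.026
```

```bash
python3 -m handwheel '[{"dx":0,"dy":0.1,"dz":0,"roll":0},{"dx":0,"dy":0.15,"dz":0,"roll":0},{"dx":0,"dy":0.15,"dz":0,"roll":0},{"dx":0,"dy":0.15,"dz":0,"roll":0},{"dx":0,"dy":0.15,"dz":0,"roll":0},{"dx":0,"dy":0.15,"dz":0,"roll":0},{"dx":0,"dy":0.15,"dz":0,"roll":0},{"dx":0,"dy":0,"dz":0,"roll":0}]'
python3 -c "
from h import *
go(.5170,-.0532,.039,16.6)
cv2.imwrite('pics/s10.png',cv2.resize(env.read_camera('scene')[180:330,310:470],None,fx=4,fy=4,interpolation=cv2.INTER_CUBIC))
"
```

```text
clock: 21.17
tcp_pos: [0.5037, -0.009, 0.0391]
orientation: [-0.0, 0.99, 0.144, 0.0]
wrist_force: [-2.4, 0.8, 5.9]
finger_gap: 0.0265
t 21.17 tcp [ 0.5037 -0.009   0.0391] th 16.6 tilt [ 0.001  0.    -1.   ] gap 0.0265 F [-2.4  0.8  5.9]
 shift units [0.01 2.31 0.  ] roll units -0.0 j6 153.0
```

View pics/s10.png

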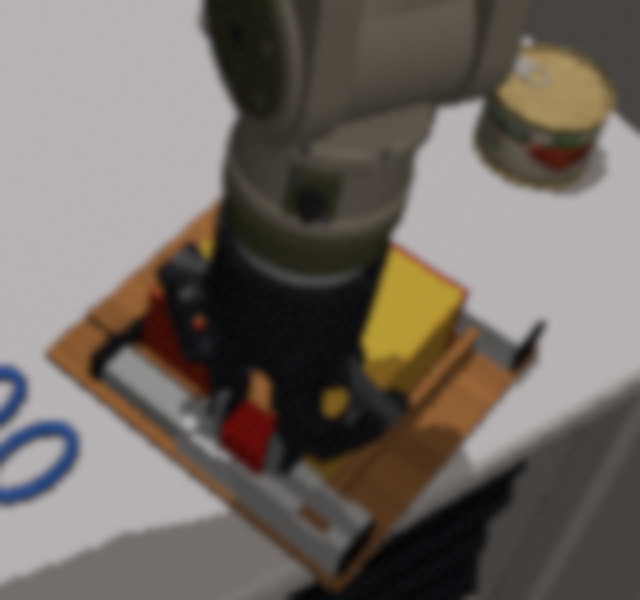

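Gate moves with the button (wall at about (110,355) now). Continuing.

```bash
python3 -m handwheel '[{"dx":0,"dy":0.1,"dz":0,"roll":0},{"dx":0,"dy":0.2,"dz":0,"roll":0},{"dx":0,"dy":0.2,"dz":0,"roll":0},{"dx":0,"dy":0.2,"dz":0,"roll":0},{"dx":0,"dy":0.2,"dz":0,"roll":0},{"dx":0,"dy":0.2,"dz":0,"roll":0},{"dx":0,"dy":0.2,"dz":0,"roll":0},{"dx":0,"dy":0.1,"dz":0,"roll":0}]'
python3 -m handwheel '[{"dx":0,"dy":0.2,"dz":0,"roll":0},{"dx":0,"dy":0.2,"dz":0,"roll":0},{"dx":0,"dy":0.2,"dz":0,"roll":0},{"dx":0,"dy":0.1,"dz":0,"roll":0},{"dx":0,"dy":0.1,"dz":0,"roll":0},{"dx":0,"dy":0,"dz":0,"roll":0},{"dx":0,"dy":0,"dz":0,"roll":0}]'
python3 -c "
from h import *
go(.5170,-.0532,.039,16.6)
cv2.imwrite('pics/s11.png',cv2.resize(env.read_camera('scene')[180:330,310:470],None,fx=4,fy=4,interpolation=cv2.INTER_CUBIC))
cv2.imwrite('pics/t11.png',cv2.resize(env.read_camera('top')[130:240,330:460],None,fx=5,fy=5,interpolation=cv2.INTER_CUBIC))
"
```

```text
clock: 21.88
tcp_pos: [0.5119, -0.0356, 0.0391]
orientation: [-0.0, 0.99, 0.144, 0.0]
wrist_force: [-0.8, 1.9, 7.5]
finger_gap: 0.0258
clock: 22.47
tcp_pos: [0.5166, -0.0511, 0.0392]
orientation: [0.0, 0.99, 0.144, 0.001]
wrist_force: [-1.3, 0.5, 6.3]
finger_gap: 0.0261
t 22.47 tcp [ 0.5166 -0.0511  0.0392] th 16.6 tilt [ 0.001  0.    -1.   ] gap 0.0261 F [-1.3  0.5  6.3]
 shift units [-0.01  0.1   0.01] roll units 0.0 j6 149.0
```

View pics/s11.png

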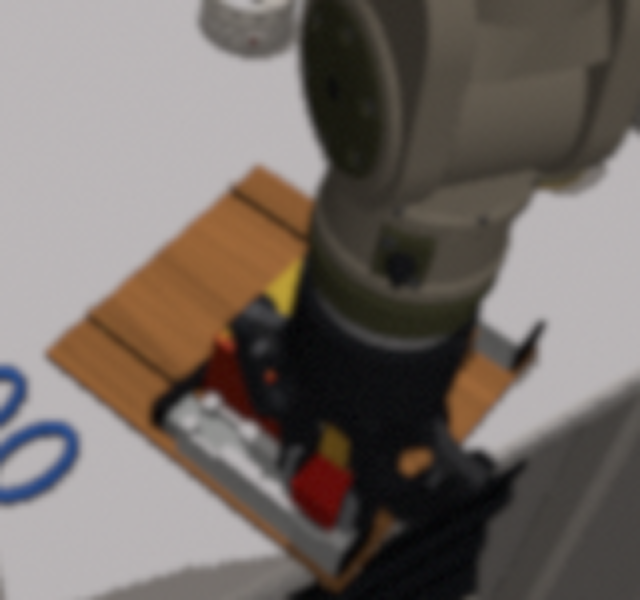

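View pics/t11.png

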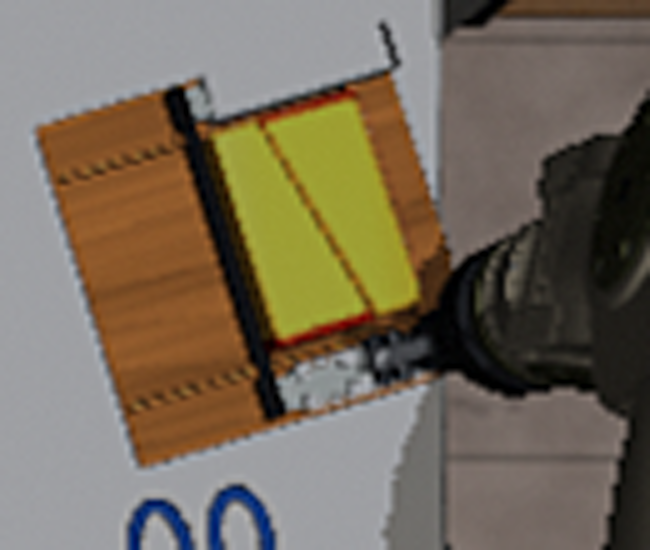

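```bash
python3 -m handwheel '[{"dx":0,"dy":0.09,"dz":0,"roll":0},{"dx":0,"dy":0,"dz":0,"roll":0},{"dx":0,"dy":0,"dz":0,"roll":0}]'
python3 - <<'E'
from h import *
q=[.574,.0494,.2897]
go(.5170,-.0532,.039,16.6)
im=env.read_camera('top'); cv2.imwrite('pics/t12raw.png',im)
y=-82
it=[([(-64,9,28),(64,9,28),(64,17,28),(-64,17,28)],q,(0,255,0))]
overlay(im,it,cal(),8,np.array((350,140)),(90,75),'pics/t12.png')
it=[([(-64,75,28),(64,75,28),(64,83,28),(-64,83,28)],q,(0,255,0))]
overlay(cv2.imread('pics/top0.png'),it,cal(),8,np.array((330,140)),(90,75),'pics/t12c.png')
E
```

```text
clock: 22.82
tcp_pos: [0.517, -0.0525, 0.0392]
orientation: [-0.0, 0.99, 0.144, 0.001]
wrist_force: [-1.5, 1.9, 6.1]
finger_gap: 0.0258
t 22.82 tcp [ 0.517  -0.0525  0.0392] th 16.6 tilt [ 0.001  0.001 -1.   ] gap 0.0258 F [-1.5  1.9  6.1]
 shift units [-0.01  0.03  0.01] roll units 0.0 j6 149.0
```

View pics/t12.png

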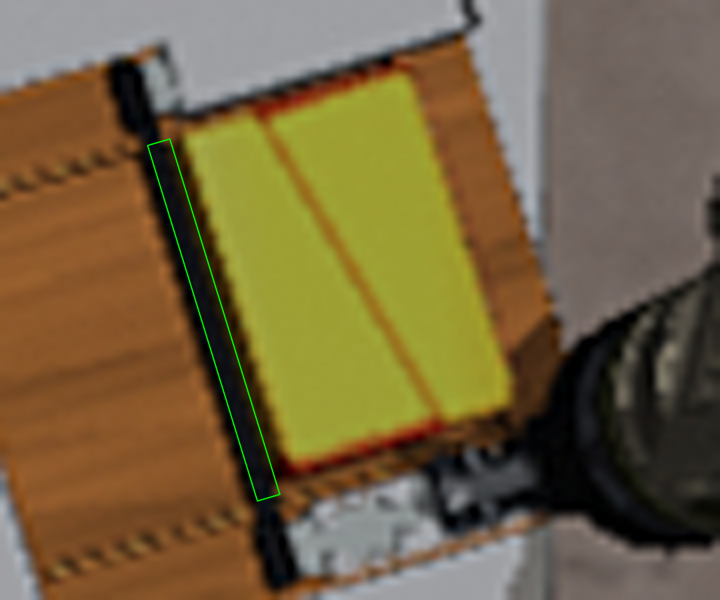

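View pics/t12c.png

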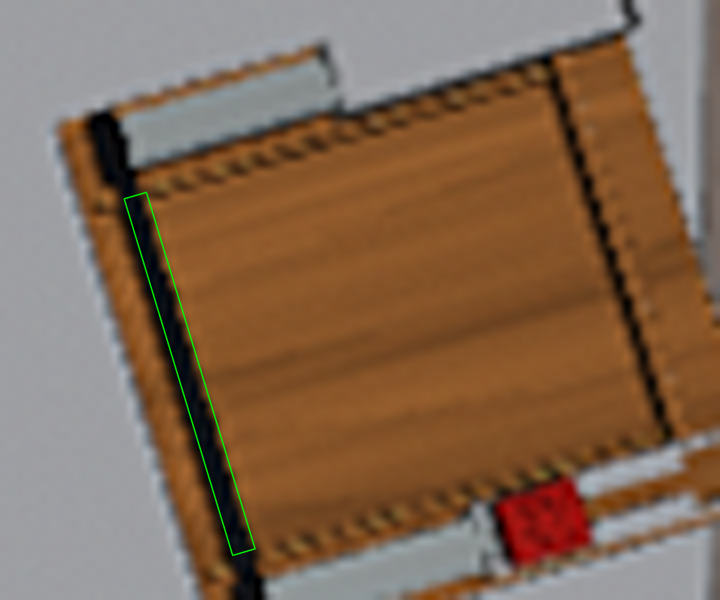

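```bash
python3 -m handwheel '[{"dx":0,"dy":0,"dz":-0.1,"roll":0},{"dx":0,"dy":0,"dz":-0.1,"roll":0},{"dx":0,"dy":0,"dz":-0.1,"roll":0},{"dx":0,"dy":0,"dz":-0.04,"roll":0},{"dx":0,"dy":0,"dz":0,"roll":0},{"dx":0,"dy":0,"dz":0,"roll":0}]'
```

```text
clock: 23.37
tcp_pos: [0.517, -0.0525, 0.0457]
orientation: [-0.0, 0.99, 0.145, 0.001]
wrist_force: [1.3, 1.7, 3.1]
finger_gap: 0.026
```

```bash
python3 -m handwheel '[{"dx":0,"dy":0,"dz":0,"roll":0},{"dx":0,"dy":0,"dz":0,"roll":0},{"dx":0,"dy":0,"dz":0,"roll":0},{"dx":0,"dy":0,"dz":0,"roll":0},{"dx":0,"dy":0,"dz":-0.5,"roll":0},{"dx":0,"dy":0,"dz":-1,"roll":0},{"dx":0,"dy":0,"dz":-1,"roll":0},{"dx":0,"dy":0,"dz":-1,"roll":0}]' 0 40
python3 -m handwheel '[{"dx":0,"dy":0,"dz":-1,"roll":0},{"dx":0,"dy":0,"dz":-1,"roll":0},{"dx":0,"dy":1,"dz":-1,"roll":0},{"dx":0,"dy":1,"dz":0,"roll":0},{"dx":0,"dy":1,"dz":0,"roll":0},{"dx":0,"dy":1,"dz":0,"roll":0},{"dx":0,"dy":1,"dz":0,"roll":0},{"dx":0,"dy":1,"dz":0,"roll":0}]'
python3 - <<'E'
from h import *
q=[.574,.0494,.2897]
im=env.read_camera('top'); cv2.imwrite('pics/t13raw.png',im)
def rc(x0,x1,y0,y1,z): return ([(x0,y0,z),(x1,y0,z),(x1,y1,z),(x0,y1,z)],q,(0,255,0))
overlay(im,[rc(-96,-72,-96,-68,65)],cal(),8,np.array((350,140)),(90,75),'pics/t13.png')
s=env.read_camera('scene')
cv2.imwrite('pics/s13.png',cv2.resize(s[200:320,320:460],None,fx=5,fy=5,interpolation=cv2.INTER_CUBIC))
cv2.imwrite('pics/s13f.png',s)
E
```

```text
clock: 24.03
tcp_pos: [0.5161, -0.0528, 0.1169]
orientation: [-0.0, 0.99, 0.144, -0.0]
wrist_force: [-0.5, 0.4, -0.6]
finger_gap: 0.0853
clock: 24.7
tcp_pos: [0.5509, -0.1687, 0.1765]
orientation: [0.0, 0.99, 0.144, 0.0]
wrist_force: [0.5, -0.5, -0.5]
finger_gap: 0.0857
```

View pics/t13.png

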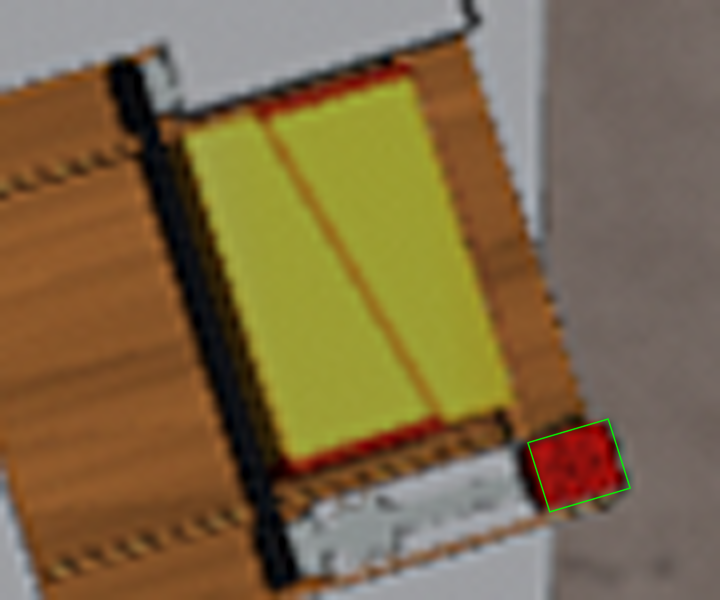

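View pics/s13.png

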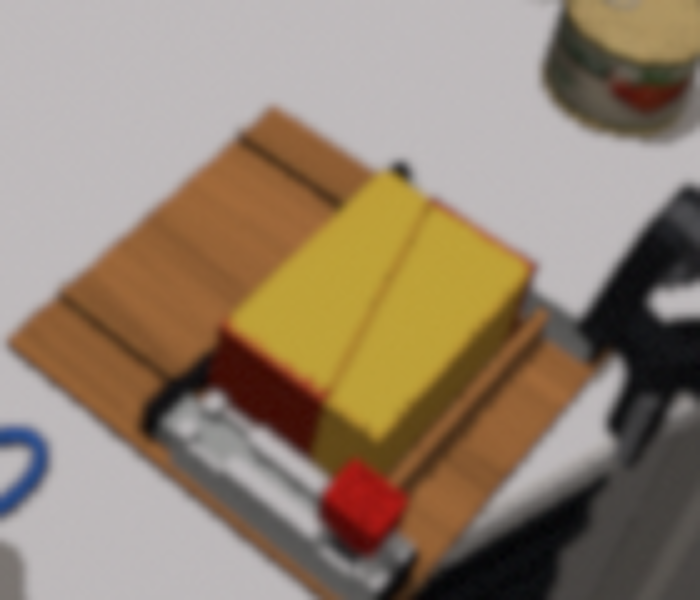

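View pics/s13f.png

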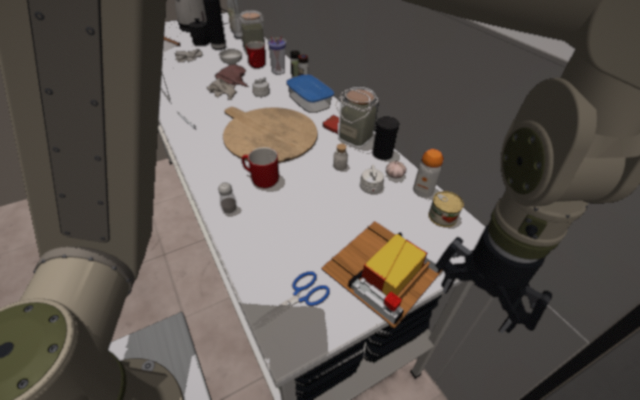

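```bash
python3 - <<'E'
from h import *
q=[.574,.0494,.2897]
def cen(im,roi,c,P,T):
    u0,v0,u1,v1=roi; b,g,r=[im[v0:v1,u0:u1,i].astype(float) for i in range(3)]
    w=np.clip(r-1.0*(g+b)/2-60,0,None)*((g<60)&(b<60)); yy,xx=np.mgrid[v0:v1,u0:u1]
    return np.array([(w*xx).sum(),(w*yy).sum()])/w.sum(), proj(place([P],q),c)[0]
for n,f0,f1,r0,r1 in [("scene","pics/scene0.png","pics/s13f.png",(352,268,380,298),(380,288,405,315)),("top","pics/top0.png","pics/t13raw.png",(388,195,410,216),(412,190,432,207))]:
    c=cal(n)
    a,pa=cen(cv2.imread(f0),r0,c,(-84,-16,56),0); 
    for z in(56,50):
        b,pb=cen(cv2.imread(f1),r1,c,(-84,-82,z),0)
        print(n,a-pa,b-pb,z)
c=cal(); im=cv2.imread('pics/t13raw.png')
Wz=[(x,y,63) for x,y,_ in W]; a,b=np.cos(q[2]),np.sin(q[2])
for uv,x0 in[([(188,132),(258,112),(440,418),(288,463)],[.56,.04,-2.85]),([(512,402),(444,418),(270,116),(412,82)],[.57,0,.29])]:
    x,r=fit(Wz,unc(uv,8,(350,140)),x0,c); d=x[:2]-q[:2]
    print(abs(r).max(),"tray",a*d[0]+b*d[1],-b*d[0]+a*d[1],np.degrees(x[2]-q[2]))
E
```

```text
scene [-0.41131481 -1.3824846 ] [-0.06130562 -1.48380658] 56
scene [-0.41131481 -1.3824846 ] [ 0.44272359 -3.05454982] 50
top [ 0.29571257 -0.10525219] [ 0.33699916 -0.48032357] 56
top [ 0.29571257 -0.10525219] [ 0.91108267 -0.68741312] 50
0.8816851736064564 tray 0.0016960122709361474 -0.009867864683015641 -180.05878584433708
1.8789945196800488 tray -0.0006012682886856035 -0.04972493356126547 -0.6204168048981389
```

```bash
python3 -m handwheel '[{"dx":0,"dy":0,"dz":0,"roll":0},{"dx":0,"dy":0,"dz":0,"roll":0},{"dx":0,"dy":0,"dz":0,"roll":0}]'; python3 -c "
from workcell import env
print(env.hand_in())"
```

```text
clock: 25.05
tcp_pos: [0.5504, -0.1668, 0.1759]
orientation: [-0.0, 0.989, 0.145, -0.0]
wrist_force: [0.5, 0.8, 0.8]
finger_gap: 0.0858
the job is handed in; nothing more can be done
None
```

The job is done and handed in at 25 s of the 72 s allowed; the hand-in reports no verdict. Both wedges lie flat in the keeper, head to tail with their slanted sides together. I pinched the red button, pressed it and slid the end wall in. It came up at the next hole, and I let go.

**Last checks, all from the camera images:**
- **Wedges:** they sit 1.7 mm and -0.6 mm off the keeper's middle line, turned by less than 0.7° from it.
- **End wall:** the button's position in the pictures matches about 66 mm of travel, give or take 1 mm.
- **Button:** its height matches fully up; a pressed position fits the pictures clearly worse.
- **Bystanders:** the mug, salt shaker, jar and timer look unmoved; I checked these by eye only.
- **Arm:** it stands clear of everything, with the wrist force near zero.

**What disagreed:**
- The second wedge sat about 3 mm off in the gripper, so I corrected for that before setting it down.
- The scene camera places the button about 1.4 pixels off from where I calculated it, both before and after the move. I put that down to calibration.
- The final fit of the wedge by the fixed wall left an error of about 1.9 pixels, so its position is less exact than the other's.

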